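Snap the pump's pipe clip shut with the pliers

ROBOT

A 7-joint arm with a two-finger parallel gripper is mounted at the origin on the work surface. World frame = base frame: x ahead of the robot, y to its left, z up, the work surface at z = 0. Lengths are in m, angles in rad, forces in N, time in s.
With the tool pointing down it reaches from about 0.4 to 0.85 m from the base axis. Payload 4.5 kg.
Tool frame: the origin (TCP) lies midway between the tips of the shut fingers; the grasp point (between the pads) lies 19 mm behind it; z points along the fingers, y is the direction in which the jaws open and shut (so a half turn about z gives the same grasp; the last joint's range is limited). The gripper opens to 88 mm and grips with 3 to 60 N. Pads are 18 mm wide; open, the fingers measure 123 mm over their backs; the gripper's body (75 mm by 187 mm) begins 45 mm behind the grasp point.
Start: joints at [1.348, 0.689, -0.195, 1.565, 0.157, 0.902, -0.215], TCP at [0.159, -0.605, 0.239] pointing down, gripper open.
Joint ranges: [-3.01, 3.01], [-0.46, 2.08], [-1.47, 1.51], [0.13, 2.56], [-1, 4.14], [0.04, 2.09], [-2.66, 2.66]. Speed limits (rad/s): [2.57, 2.57, 3.14, 3.14, 3.14, 3.14, 3.14].

INTERFACE

Orientations are given as a unit quaternion [x, y, z, w].
In Python, from plant import get_state, snapshot, finish_job, find_in gives the robot as it stands.
- The arm moves only by the shell command python3 -m creep 'ROWS' [OPENING] [FORCE]. ROWS is JSON, one flat list of numbers, 6 for each row, row after row: the shift along the tool's x, y, z in mm, then the turn, a rotation vector about the tool's x, y, z in degrees. In form: [tx, ty, tz, wx, wy, wz, tx, ty, tz, wx, wy, wz, ...]. A call has 1 to 5 rows; each row shifts and turns the pose as measured when the row begins, along the tool's axes as they then stand; what a row does not reach is not made up. A row lasts 1/12 s, in which the tool goes at most 41.7 mm and 7.16 degrees, less where a joint would pass 70% of its speed; a pose out of reach is approached as far as the arm can. A call is refused whole if a number of a shift passes 41.7 or a number of a turn 7.16, either way. A call with a gripper value outside its range is refused whole. OPENING is the finger opening in mm, from 0 to 88.1, set as the call begins (- or left out, the last holds). The fingers move at their own pace and stop on an object; FORCE is the grip in N (left out, the last holds). Time passes only in rows, so rows that do not move let the fingers close. It gives the time, the measured TCP pose, the force and the opening at its end, in the units of the state.
- get_state(): the state, without advancing time (a new reading comes with each control period).
- snapshot(name): name is "scene" or "top"; returns a dict with "color" (480x640x3 uint8, red, green, blue), "intrinsics" (3x3 intrinsics, pixels), "extrinsics" (4x4, takes a point from world to camera coordinates). Camera axes: x right, y down, z forward; pixel columns grow to the right and rows downward; lengths in m; the calibration is good to about 2 mm. A picture is of the moment at which its call begins. There is no depth.
- finish_job(): hands the job in, once; it reports no verdict.
Trained networks look in the newest picture that a camera, given by its name, has taken for a name from the list of things; names that differ only in an ending like _2 or _b are one class to them, and where a whole thing is asked for, a point or a joint stands for the part that bears it (a point fixed in the world has none). Each returns a list of dicts, best first, with "score" (0 to 1); they miss things now and then, are a little off and sometimes report something else, mostly with a low value. They report only what shows in the picture. A call takes as long as a camera call. They do not tell look-alikes from the thing itself.
- find_in(thing, camera): "xy" ([column, row] in pixels, amid what is visible of it).
The state is a dict: "clock": time; "q": joint angles; "qd": joint speeds; "joint_torque": joint torques, N m; "tool_pos": TCP position; "eef_rot": TCP orientation; "contact_force": force on the tool from outside, world axes, zero at the start; "moment": the same for the moment, N m; "opening": opening from 0.0 (shut) to 1.0 (fully open).
Only numpy, scipy, OpenCV 4.12 (cv2) and the standard library are available. Lean on these libraries where they do the work, as an engineer would, in place of code of your own. Each camera call takes 0.05 s, during which the arm holds its last target.

TASK

Draw the pliers out of the black tool sleeve and lay them on the green mat, let go, and take them afresh by both handles. With the jaws astride the two ears of the orange pipe clip on the water pump, squeeze until the clip clicks shut, then lay the pliers flat on the mat again and let go. Close the clip with the pliers only, keep the fingers off it, do not drop the pliers, and leave the bottle, the jar and the white pipe cap where they are.

Things in the scene. Friction and masses are not known exactly. Their poses are not given: they have to be found in the camera images.
- pliers_head (a point): Centre of the steel pivot block of the pliers (24 mm along x, 32 mm across y, 18 mm high), 9 mm above the underside. x points along the pliers to the jaw tips, z up. Gripping the block across y does not move the jaws. The jaws reach from x = 10 to 52 mm, the blue handles from x = -40 to -115 mm. About 200 g in all, 14 to 18 mm thick throughout.
- pliers_jaws (a point): Point between the jaws, 42 mm ahead of the pivot, 9 mm above the underside; axes as pliers_head. Each jaw is 7 mm thick and 14 mm high. Released they stand open in a V: inner gap about 27 mm at 32 mm ahead of the pivot, 36 mm near the tips at 50 mm. To close the clip, the pipe's axis should lie about 72 mm ahead of the pivot.
- pliers_grip (a point): Middle of the handles, 65 mm behind the pivot, 9 mm above the underside; axes as pliers_head. Released, the handles are 60 mm apart here over their outsides, each 10 mm thick, 18 mm high. A spring opens them with 8 to 11 N. Squeezed to 55 mm they are parallel, the jaws still wide open; the jaws meet the ears at about 42 mm, the force peaks near 24 N at 39 mm, the clip clicks at about 29 mm.
- pliers_half (a joint): Closing angle of the pliers: 0 sprung open, about 0.5 when the jaws have closed the clip, at most 0.6. The frames of the pliers points belong to the half whose handle is at +y; as the pliers close it turns by half of this angle (anticlockwise from above) from the centre line.
- sleeve: Black tool sleeve with a yellow lip, fixed: 100 mm deep (x), 102 mm wide (y), 45 mm high, walls and roof 6 mm, no floor. Origin at the centre of its underside on the worktop. Open only at x = -50 mm, towards its -x. At the start the handles lie in it under the roof; the pivot block (83 mm before the origin) and the jaws stick out along -x, the way they are drawn out.
- mat: Green work mat, fixed, 220 mm (x) by 240 mm (y), 3 mm thick, on the worktop; origin at the centre of its underside.
- pump: Grey water pump, fixed on the worktop, origin under the axis of its white upright riser pipe (32 mm diameter, up to 166 mm). Grey body 45 mm high, x from -30 to 120 mm, y +-55 mm of the origin; a black motor dome to 75 mm high lies on its +x side. The clip's ears point to about -x.
- clip: Orange snap clip round the riser pipe; origin on the pipe's axis at the clip's mid height, 100 mm above the worktop. Band radius 22 mm. Two ears, 22 mm high, 4.5 mm thick, stick out along the clip's -x, from 19 to 41 mm off the axis, in a V 19 mm wide over the outsides at the ends. The clip can slip round the pipe (about 2 N at the ears) and so lines itself up with the jaws.
- clip_ears (a point): Mid-point between the two open ears, 30 mm from the pipe's axis, at mid height; axes as clip (the ears point along -x).
- clip_ear (a joint): Angle by which the ear on the clip's +y side has closed towards the other: about 0 open (-0.03 to 0), 0.20 clicked shut. It starts to yield at about 12 N at the ears, then eases; let go below about 0.165 it springs back open, past that it snaps home and stays. When shut, the ears measure 11 mm over their outsides.
- bottle: Blue bottle with a white cap, 60 mm diameter, 170 mm high; origin at the centre of its underside. Bystander.
- jar: Clear jar with a steel lid, 68 mm diameter, 75 mm high; origin at the centre of its underside. Bystander.
- pipe_cap: White pipe cap, 48 mm diameter, 34 mm high; origin at the centre of its underside. Bystander.
Mind the look-alikes: they are no part of the job. There is more than one size of the pump; the job needs the smallest.

How it is judged:
By the outcome, as a careful person would: the job done as asked, in the order asked, and still so for the second after the job is handed in, with the robot touching nothing.
It also fails if it takes over 67 s, if anything falls off the work surface, if the arm or the gripper's body presses on something with over 40 N, if the wrist force passes 120 N, or if a joint passes its speed limit or range.

## Working session

There is one attempt and no reset: what is moved stays moved. The work goes in short steps, Python scripts to look and compute and a shell command to move; the robot and the scene stay as the last step left them, time stands still between calls to the robot, and variables do not carry over. Pictures are saved under pics/ and viewed, and the job is handed in when it is done.

```bash
ls; mkdir -p pics; cat > h.py <<'E'
import numpy as np, cv2, json
from plant import get_state, snapshot, finish_job, find_in
from scipy.spatial.transform import Rotation as R
def shot(cam,name):
    s=snapshot(cam); cv2.imwrite(f'pics/{name}.png',s['color'][:,:,::-1]); 
    np.savez(f'pics/{cam}.npz',**{k:s[k] for k in s}); return s
def cal(cam):
    d=np.load(f'pics/{cam}.npz'); return d['intrinsics'],d['extrinsics']
def ray(cam,xy):
    K,E=cal(cam); d=E[:3,:3].T@np.linalg.solve(K,[xy[0],xy[1],1]); o=-E[:3,:3].T@E[:3,3]; return o,d
def at_z(cam,xy,z):
    o,d=ray(cam,xy); return o+d*(z-o[2])/d[2]
def proj(cam,p):
    K,E=cal(cam); c=K@(E[:3,:3]@np.array(p)+E[:3,3]); return c[:2]/c[2]
def st():
    s=get_state(); r=R.from_quat(s['eef_rot']); 
    print('t',round(s['clock'],2),'pos',np.round(np.array(s['tool_pos'])*1e3,1),'z',np.round(r.as_matrix()[:,2],3),'y',np.round(r.as_matrix()[:,1],3),'F',np.round(s['contact_force'],1),'op',round(s['opening']*88.1,1)); return s
def go(p,zdir=None,ydir=None):
    """p in m TCP target; gives tool-frame shift mm and rotvec deg"""
    s=get_state(); r=R.from_quat(s['eef_rot']).as_matrix(); 
    t=r.T@(np.array(p)-s['tool_pos'])*1e3
    z=np.array([0,0,-1.]) if zdir is None else np.array(zdir,float)
    z/=np.linalg.norm(z)
    y=r[:,1] if ydir is None else np.array(ydir,float)
    y=y-z*(y@z); y/=np.linalg.norm(y)
    if y@r[:,1]<0 and ydir is None: y=-y
    T=np.c_[np.cross(y,z),y,z]
    w=R.from_matrix(r.T@T).as_rotvec(degrees=True)
    print('shift',np.round(t,1),'turn',np.round(w,2)); return t,w
E
python3 - <<'E'
from h import *
st()
for c in ('scene','top'):
    s=shot(c,c+'0'); K,E=cal(c); print(c,-E[:3,:3].T@E[:3,3],K[0,0])
    for n in ['pliers_head','pliers_jaws','pliers_grip','sleeve','mat','pump','clip','clip_ears','bottle','jar','pipe_cap']:
        print(n,[(np.round(f['xy']).tolist(),round(f['score'],2)) for f in find_in(n,c)][:5])
st()
E
```

```text
pics
t 0.0 pos [ 158.5 -603.9  237.9] z [-0.001  0.002 -1.   ] y [ 0.254 -0.967 -0.002] F [-0.2 -0.8 -0.4] op 88.3
scene [ 1.12636943 -0.16149909  0.96512333] 433.3314510783551
pliers_head [([432.0, 277.0], 0.54)]
pliers_jaws [([435.0, 274.0], 0.85)]
pliers_grip [([435.0, 274.0], 0.77), ([374.0, 327.0], 0.42)]
sleeve [([468.0, 274.0], 0.57)]
mat [([272.0, 296.0], 0.81)]
pump [([239.0, 204.0], 0.85), ([431.0, 203.0], 0.7), ([373.0, 354.0], 0.69), ([471.0, 275.0], 0.54)]
clip [([236.0, 171.0], 0.6), ([430.0, 174.0], 0.59), ([370.0, 326.0], 0.4)]
clip_ears [([429.0, 173.0], 0.7), ([372.0, 324.0], 0.46), ([438.0, 272.0], 0.25)]
bottle [([258.0, 339.0], 0.76)]
jar [([472.0, 316.0], 0.59)]
pipe_cap [([188.0, 289.0], 0.82)]
top [ 0.28667804 -0.06154538  1.05331183] 490.40467669798034
pliers_head []
pliers_jaws [([179.0, 220.0], 0.67), ([158.0, 146.0], 0.26)]
pliers_grip [([180.0, 220.0], 0.7)]
sleeve [([139.0, 206.0], 0.63)]
mat [([388.0, 214.0], 0.56)]
pump [([432.0, 353.0], 0.81), ([279.0, 121.0], 0.76), ([153.0, 327.0], 0.55)]
clip [([130.0, 368.0], 0.96), ([430.0, 395.0], 0.89), ([278.0, 138.0], 0.74)]
clip_ears [([433.0, 397.0], 0.91), ([132.0, 369.0], 0.9), ([277.0, 138.0], 0.66)]
bottle [([402.0, 127.0], 0.85)]
jar [([156.0, 145.0], 0.64)]
pipe_cap [([480.0, 218.0], 0.7)]
t 1.2 pos [ 158.8 -604.5  238.8] z [ 0. -0. -1.] y [ 0.254 -0.967  0.   ] F [-0.3 -0.2  0.5] op 88.2
```

View pics/scene0.png

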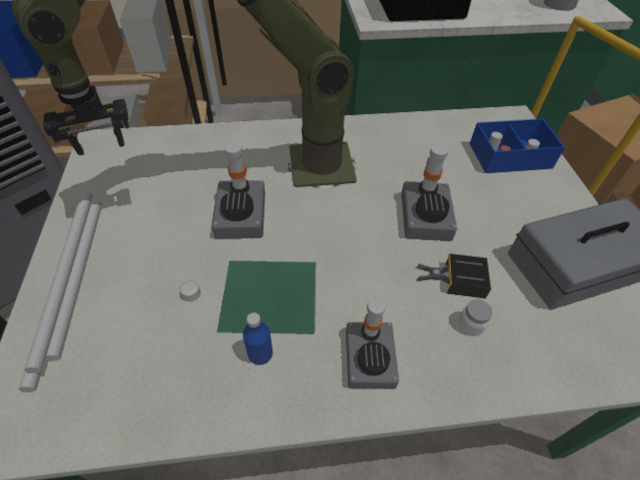

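View pics/top0.png

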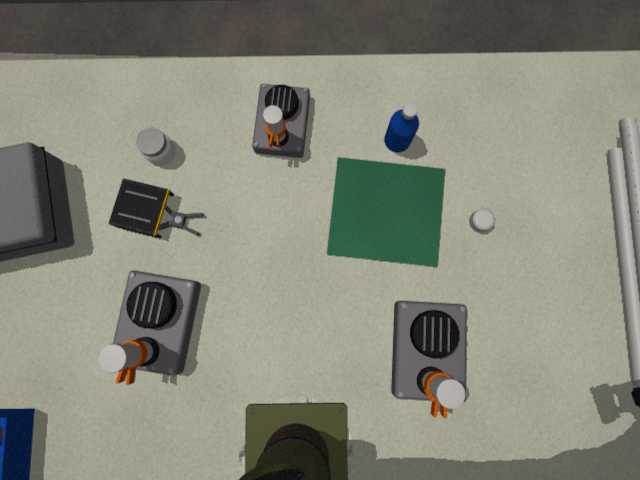

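```bash
python3 - <<'E'
from h import *
im=cv2.imread('pics/top0.png')
a=cv2.resize(im[165:250,95:215],None,fx=6,fy=6,interpolation=cv2.INTER_CUBIC)
b=cv2.resize(im[75:165,240:320],None,fx=6,fy=6,interpolation=cv2.INTER_CUBIC)
cv2.imwrite('pics/c1.png',a);cv2.imwrite('pics/c2.png',b)
s=cv2.imread('pics/scene0.png')
cv2.imwrite('pics/c3.png',cv2.resize(s[290:390,330:430],None,fx=6,fy=6,interpolation=cv2.INTER_CUBIC))
cv2.imwrite('pics/c4.png',cv2.resize(s[245:305,405:500],None,fx=8,fy=8,interpolation=cv2.INTER_CUBIC))
print('mat corners',[at_z('top',p,.003).round(3)[:2] for p in [(338,158),(445,169),(437,266),(328,254)]])
E
```

```text
mat corners [array([ 0.625, -0.098]), array([ 0.596, -0.335]), array([ 0.381, -0.306]), array([ 0.41 , -0.073])]
```

View pics/c1.png

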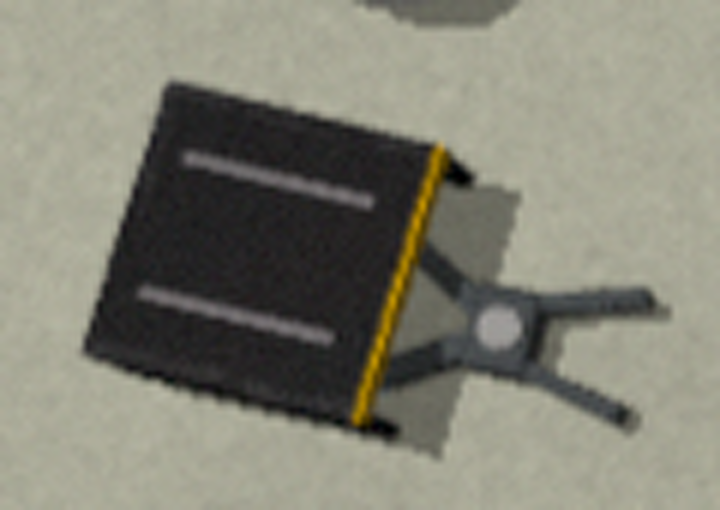

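View pics/c2.png

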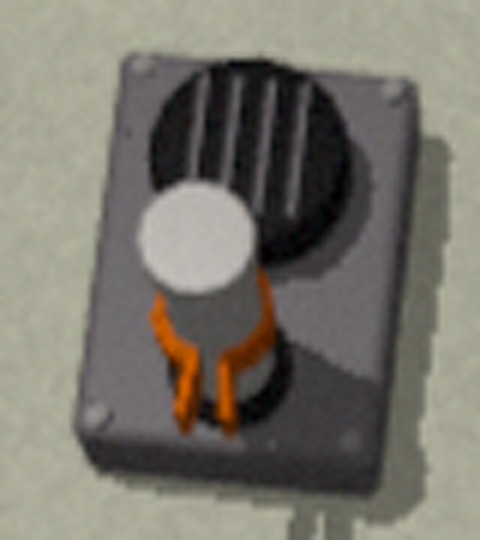

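View pics/c3.png

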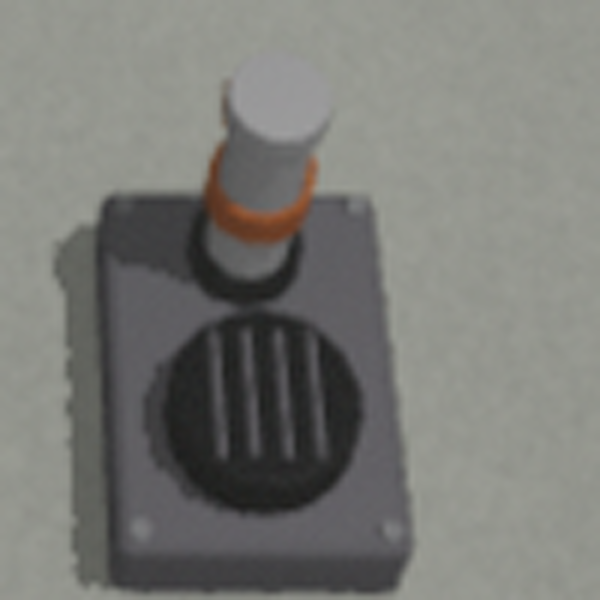

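View pics/c4.png

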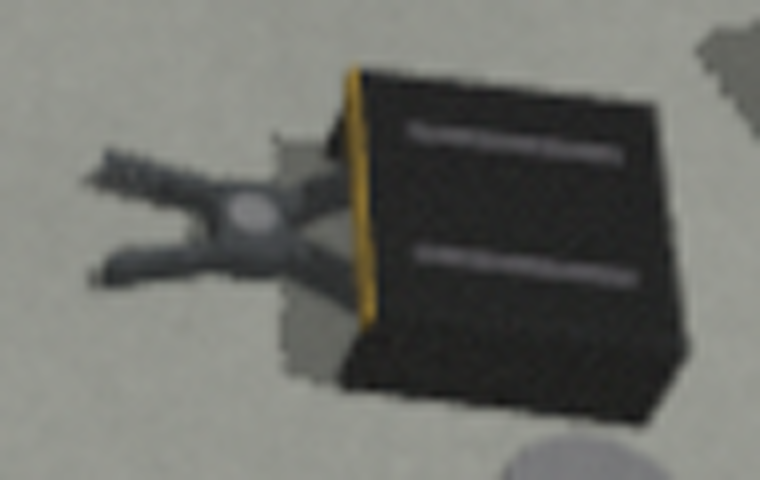

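```bash
python3 - <<'E'
from h import *
c1=lambda u,v:(u/6+95,v/6+165)
c2=lambda u,v:(u/6+240,v/6+75)
c3=lambda u,v:(u/6+330,v/6+290)
c4=lambda u,v:(u/8+405,v/8+245)
print('pivot',at_z('top',c1(498,327),.019),at_z('scene',c4(255,212),.019))
t=[at_z('top',c1(*p),.015) for p in [(650,297),(628,418)]];print('tips',t,(t[0]+t[1])/2)
r=[at_z('top',c1(*p),.045)for p in [(172,83),(440,147),(357,425),(87,352)]];r=np.array(r)[:,:2];print('roof',r,r.mean(0))
d=(r[1]-r[0]+r[2]-r[3]);print('out dir',np.degrees(np.arctan2(d[1],d[0])),[np.linalg.norm(r[i]-r[(i+1)%4]) for i in range(4)])
print('cap',at_z('top',c2(197,238),.166),at_z('scene',c3(280,97),.166))
b=np.array([at_z('top',c2(*p),.045)for p in [(125,55),(418,80),(380,465),(80,435)]])[:,:2];print('body',b,b.mean(0),[np.linalg.norm(b[i]-b[(i+1)%4]) for i in range(4)])
d=b[0]-b[3]+b[1]-b[2];print('pump x dir',np.degrees(np.arctan2(d[1],d[0])))
e=[at_z('top',c2(*p),.111) for p in [(186,428),(230,430)]];print('ear ends',e)
print('jar top',at_z('top',(151,139),.075),'cap',at_z('top',(482,219),.034),'bottle top',at_z('top',(409,111),.17))
m=np.array([at_z('top',p,.003)[:2] for p in [(338,158),(445,169),(437,266),(328,254)]]);print(m.mean(0))
E
```

```text
pivot [0.48772645 0.24853326 0.019     ] [0.48935297 0.25263462 0.019     ]
tips [array([0.4986703 , 0.19533686, 0.015     ]), array([0.45468666, 0.20218422, 0.015     ])] [0.47667848 0.19876054 0.015     ]
roof [[0.57225529 0.35887408]
 [0.54754335 0.26320734]
 [0.44877678 0.28864514]
 [0.47595573 0.38385441]] [0.51113279 0.32364524]
out dir -105.20867123571345 [np.float64(0.0988069085978867), np.float64(0.10198978819777285), np.float64(0.09901262566658485), np.float64(0.0994867959296288)]
cap [0.65979387 0.02995303 0.166     ] [0.66336859 0.03311823 0.166     ]
body [[ 0.78135766  0.0687744 ]
 [ 0.76997746 -0.03796344]
 [ 0.62446725 -0.02289707]
 [ 0.63726052  0.08412573]] [0.70326572 0.0230099 ] [np.float64(0.10734279789135903), np.float64(0.14628812966456717), np.float64(0.10778472744399141), np.float64(0.14491255437403736)]
pump x dir -5.995838312139479
ear ends [array([0.61619856, 0.03921716, 0.111     ]), array([0.61527545, 0.02452906, 0.111     ])]
jar top [0.64860598 0.2934409  0.075     ] cap [ 0.4762262  -0.39873558  0.034     ] bottle top [ 0.66137961 -0.22890863  0.17      ]
[ 0.50289777 -0.20278744]
```

```bash
cat >> h.py <<'E'
def plan(wps,step=40,turn=7):
    """wps: list of (xyz m, ydir angle deg or None); tool down. prints rows grouped by 5"""
    s=get_state(); p=np.array(s['tool_pos']); r=R.from_quat(s['eef_rot']); out=[]
    for q,ang in wps:
        q=np.array(q,float)
        if ang is None: T=r
        else:
            y=np.array([np.cos(np.radians(ang)),np.sin(np.radians(ang)),0]); z=np.array([0,0,-1.]); T=R.from_matrix(np.c_[np.cross(y,z),y,z])
        w=(r.inv()*T).as_rotvec(degrees=True)
        n=max(1,int(np.ceil(max(np.linalg.norm(q-p)*1e3/step,np.linalg.norm(w)/turn))))
        for i in range(n):
            rr=r*R.from_rotvec(w*i/n,degrees=True); t=rr.inv().apply((q-p)/n)*1e3
            out.append(list(np.round(t).astype(int))+list(np.round(w/n,1)))
        p,r=q,T
    for i in range(0,len(out),5): print('  ',', '.join(' '.join(f'{v:g}' for v in o) for o in out[i:i+5]))
E
python3 - <<'E'
from h import *
plan([((.42,-.30,.31),-60),((.50,0,.30),-15),((.4885,.2505,.13),-15)])
E
```

```text
30 -21 -6 0 -0 -1.4, 30 -20 -6 0 -0 -1.4, 31 -19 -6 0 -0 -1.4, 31 -19 -6 0 -0 -1.4, 32 -18 -6 0 -0 -1.4
   32 -17 -6 0 -0 -1.4, 33 -16 -6 0 -0 -1.4, 33 -15 -6 0 -0 -1.4, 33 -15 -6 0 -0 -1.4, 34 -14 -6 0 -0 -1.4
   34 -13 -6 0 -0 -1.4, 27 -27 1 0 0 -5.6, 30 -25 1 0 0 -5.6, 32 -22 1 0 0 -5.6, 34 -18 1 0 0 -5.6
   36 -15 1 0 0 -5.6, 37 -11 1 0 0 -5.6, 38 -8 1 0 0 -5.6, 39 -4 1 0 0 -5.6, 30 -9 21 0 0 0
   30 -9 21 0 0 0, 30 -9 21 0 0 0, 30 -9 21 0 0 0, 30 -9 21 0 0 0, 30 -9 21 0 0 0
   30 -9 21 0 0 0, 30 -9 21 0 0 0
```

```bash
python3 -m creep '[30,-21,-8,0,0,-1.4, 30,-20,-8,0,0,-1.4, 31,-19,-8,0,0,-1.4, 31,-19,-8,0,0,-1.4, 32,-18,-8,0,0,-1.4]' 88; python3 -m creep '[32,-17,-6,0,0,-1.4, 33,-16,-6,0,0,-1.4, 33,-15,-6,0,0,-1.4, 33,-15,-6,0,0,-1.4, 34,-14,-6,0,0,-1.4]'; python3 -c "
from h import *
st(); plan([((.42,-.30,.31),-60),((.50,0,.30),-15),((.4885,.2505,.13),-15)])"
```

```text
clock: 1.62
tool_pos: [0.271, -0.4686, 0.2766]
eef_rot: [0.983, 0.181, -0.004, 0.001]
contact_force: [1.5, -0.7, 0.6]
opening: 0.999
clock: 2.03
tool_pos: [0.3959, -0.3245, 0.3083]
eef_rot: [0.97, 0.243, -0.003, 0.002]
contact_force: [0.6, -0.0, -0.7]
opening: 0.999
t 2.03 pos [ 395.9 -324.5  308.3] z [-0.005 -0.006 -1.   ] y [ 0.471 -0.882  0.003] F [ 0.6 -0.  -0.7] op 88.0
   33 -10 -2 0.2 0.4 -1.9, 27 -27 1 0 0 -5.6, 30 -25 1 0 0 -5.6, 32 -22 1 0 0 -5.6, 34 -18 1 0 0 -5.6
   36 -15 1 0 0 -5.6, 37 -11 1 0 0 -5.6, 38 -8 1 0 0 -5.6, 39 -4 1 0 0 -5.6, 30 -9 21 0 0 0
   30 -9 21 0 0 0, 30 -9 21 0 0 0, 30 -9 21 0 0 0, 30 -9 21 0 0 0, 30 -9 21 0 0 0
   30 -9 21 0 0 0, 30 -9 21 0 0 0
```

```bash
python3 -m creep '[33,-10,-2,0.2,0.4,-1.9, 27,-27,1,0,0,-5.6, 30,-25,1,0,0,-5.6, 32,-22,1,0,0,-5.6, 34,-18,1,0,0,-5.6]' ; python3 -m creep '[36,-15,1,0,0,-5.6, 37,-11,1,0,0,-5.6, 38,-8,1,0,0,-5.6, 39,-4,1,0,0,-5.6, 30,-9,21,0,0,0]'; python3 -m creep '[30,-9,21,0,0,0, 30,-9,21,0,0,0, 30,-9,21,0,0,0, 30,-9,21,0,0,0]'; python3 -c "
from h import *
st(); plan([((.4885,.2505,.11),-15)])"
```

```text
clock: 2.45
tool_pos: [0.4664, -0.1437, 0.3089]
eef_rot: [0.893, 0.449, 0.004, 0.004]
contact_force: [1.1, -0.6, -0.2]
opening: 0.998
clock: 2.87
tool_pos: [0.5065, 0.0501, 0.2874]
eef_rot: [0.782, 0.623, 0.008, 0.007]
contact_force: [0.9, 0.4, 0.0]
opening: 0.998
clock: 3.2
tool_pos: [0.5017, 0.1825, 0.2019]
eef_rot: [0.782, 0.623, 0.012, 0.009]
contact_force: [0.8, 0.4, 0.4]
opening: 0.999
t 3.2 pos [501.7 182.5 201.9] z [ 0.03   0.002 -1.   ] y [ 0.974 -0.223  0.029] F [0.8 0.4 0.4] op 88.0
   21 -10 31 0.5 -0.2 0.7, 21 -10 31 0.5 -0.2 0.7, 21 -10 31 0.5 -0.2 0.7
```

```bash
python3 -m creep '[21,-10,31,0.5,-0.2,0.7, 21,-10,31,0.5,-0.2,0.7, 21,-10,31,0.5,-0.2,0.7]'; python3 - <<'E'
from h import *
st(); shot('top','t1'); shot('scene','s1'); st()
s=cv2.imread('pics/s1.png'); cv2.imwrite('pics/s1c.png',cv2.resize(s[170:330,380:520],None,fx=4,fy=4,interpolation=cv2.INTER_CUBIC))
go((.4885,.2505,.06),ydir=(np.cos(np.radians(-15)),np.sin(np.radians(-15)),0))
E
```

```text
clock: 3.45
tool_pos: [0.4906, 0.2589, 0.1075]
eef_rot: [0.793, 0.61, 0.004, 0.001]
contact_force: [0.4, 0.5, 0.3]
opening: 0.998
t 3.45 pos [490.6 258.9 107.5] z [ 0.008  0.003 -1.   ] y [ 0.966 -0.257  0.007] F [0.4 0.5 0.3] op 88.0
t 3.55 pos [486.7 261.6 104.3] z [ 0.     0.003 -1.   ] y [ 0.968 -0.249 -0.001] F [-0.3 -0.1  1.6] op 88.2
shift [-10.4   4.5  44.2] turn [-0.03 -0.17  0.55]
```

View pics/s1c.png

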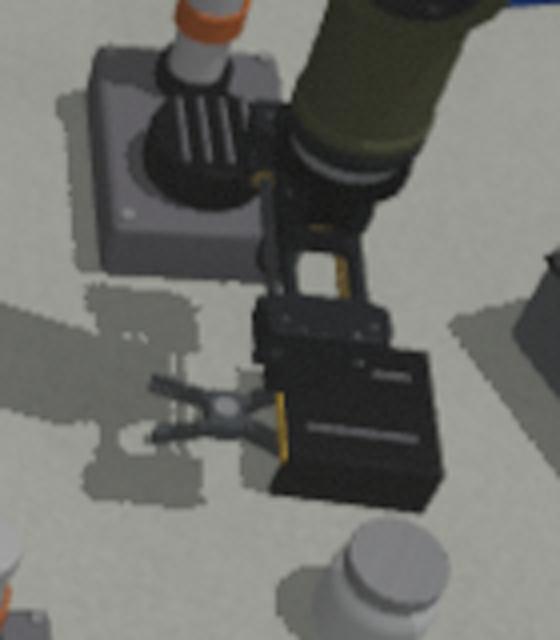

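View pics/t1.png

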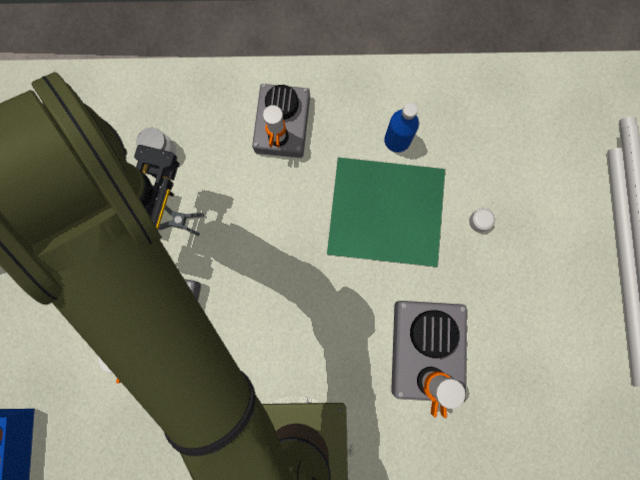

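```bash
python3 - <<'E'
from h import *
for c in('top','scene'):
  print(c,'tcp',proj(c,(.4867,.2616,.1043)),'pivot',proj(c,(.4885,.2505,.018)))
E
python3 -c "
import cv2;s=cv2.imread('pics/t1.png'); cv2.imwrite('pics/t1c.png',cv2.resize(s[120:260,120:240],None,fx=5,fy=5,interpolation=cv2.INTER_CUBIC))"
```

```text
top tcp [158.69238041 212.0504121 ] pivot [177.23327547 219.24667716]
scene tcp [447.66515749 250.84363119] pivot [435.93210683 271.52755879]
```

View pics/t1c.png

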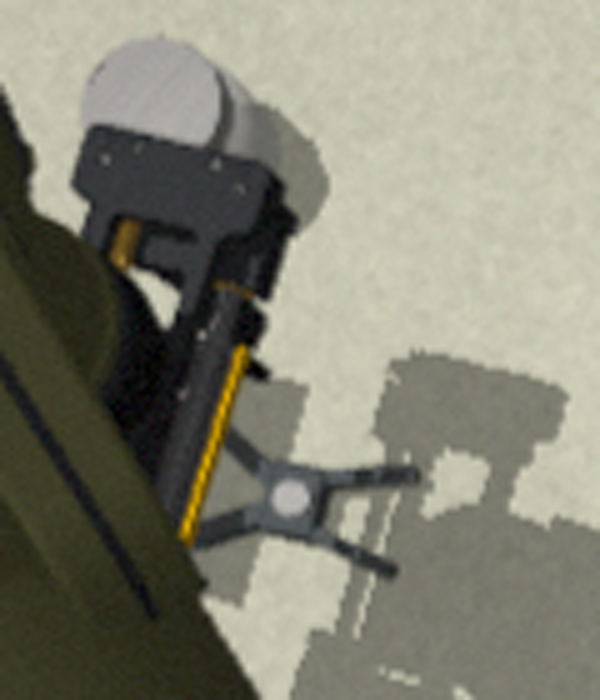

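```bash
python3 -m creep '[6,2,20,0,0,0.5, 6,1,20,0,0,0, 0,0,0,0,0,0]'; python3 -c "
from h import *
st(); plan([((.4883,.249,.006),-15)],step=20)"
```

```text
clock: 3.8
tool_pos: [0.4936, 0.2731, 0.0635]
eef_rot: [0.793, 0.61, 0.001, -0.0]
contact_force: [0.2, -0.7, 0.1]
opening: 0.998
t 3.8 pos [493.6 273.1  63.5] z [ 0.001  0.002 -1.   ] y [ 0.967 -0.257  0.001] F [ 0.2 -0.7  0.1] op 87.9
   -6 0 14 0 -0 0, -6 0 14 0 -0 0, -6 0 14 0 -0 0, -6 0 14 0 -0 0
```

```bash
python3 -m creep '[-12,0,0,0,0,0, -12,0,0,0,0,0, 0,0,0,0,0,0]'; python3 -c "
from h import *
st(); plan([((.4883,.249,.005),-15)],step=20)"
```

```text
clock: 4.05
tool_pos: [0.488, 0.2458, 0.0658]
eef_rot: [0.793, 0.609, 0.002, 0.001]
contact_force: [-0.5, -1.6, -0.8]
opening: 0.997
t 4.05 pos [488.  245.8  65.8] z [ 0.003  0.001 -1.   ] y [ 0.966 -0.258  0.003] F [-0.5 -1.6 -0.8] op 87.8
   1 0 15 0 -0 0, 1 0 15 0 -0 0, 1 0 15 0 -0 0, 1 0 15 0 -0 0
```

```bash
python3 -m creep '[1,0,15,0,0,0, 1,0,15,0,0,0, 1,0,15,0,0,0, 0,0,12,0,0,0, 0,0,0,0,0,0]'; python3 -c "
from h import *
st();shot('scene','s2'); s=cv2.imread('pics/s2.png'); cv2.imwrite('pics/s2c.png',cv2.resize(s[200:330,380:520],None,fx=5,fy=5,interpolation=cv2.INTER_CUBIC)); print(proj('scene',(.4883,.249,.018)))"
```

```text
clock: 4.47
tool_pos: [0.494, 0.2417, 0.0153]
eef_rot: [0.796, 0.605, 0.006, 0.003]
contact_force: [-0.2, -0.5, -0.2]
opening: 0.998
t 4.47 pos [494.  241.7  15.3] z [ 0.014  0.002 -1.   ] y [ 0.963 -0.268  0.013] F [-0.2 -0.5 -0.2] op 87.9
[435.37207638 271.51502947]
```

View pics/s2c.png

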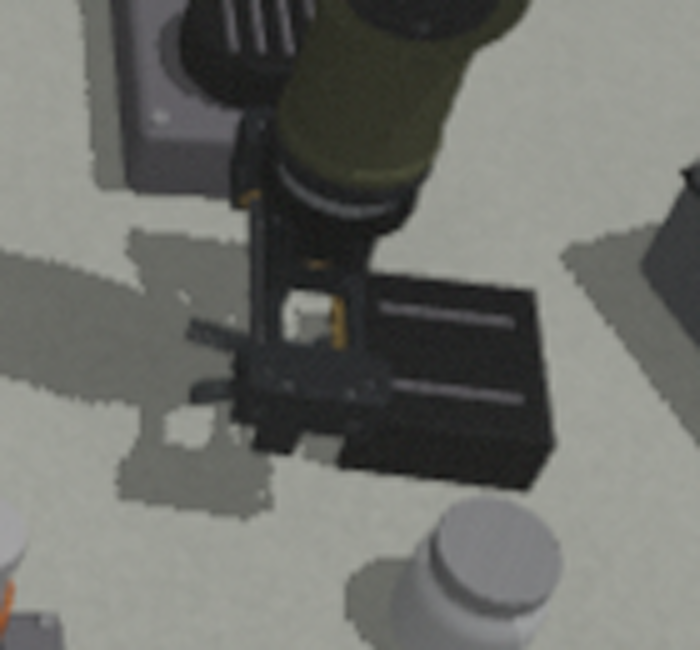

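```bash
python3 -c "
from h import *
st();plan([((.4883,.249,.005),-15)],step=20)"; python3 -m creep '[8,-4,5,0.4,0.6,-0.6, 0,0,0,0,0,0]'; python3 -c "
from h import *
st();plan([((.4883,.249,.005),-15)],step=20)"
```

```text
t 4.52 pos [494.5 241.8  16.2] z [ 0.015  0.003 -1.   ] y [ 0.963 -0.269  0.014] F [ 0.3 -0.3  0.2] op 87.9
   5 -8 11 0.8 -0.4 -0.6
clock: 4.68
tool_pos: [0.4941, 0.2506, 0.0133]
eef_rot: [0.793, 0.609, 0.01, -0.003]
contact_force: [-0.4, -0.5, 0.1]
opening: 0.998
t 4.68 pos [494.1 250.6  13.3] z [ 0.013  0.017 -1.   ] y [ 0.966 -0.259  0.009] F [-0.4 -0.5  0.1] op 87.9
   -3 -5 8 0.5 -1.1 -0
```

```bash
python3 -m creep '[-2,-5,8,0.5,-1.1,0, 0,0,0,0,0,0]'; python3 -c "
from h import *
st();plan([((.4883,.249,.005),-15)],step=20)"
```

```text
clock: 4.85
tool_pos: [0.4893, 0.2506, 0.0064]
eef_rot: [0.794, 0.608, 0.001, -0.0]
contact_force: [0.1, -0.3, -0.5]
opening: 0.999
t 4.85 pos [489.3 250.6   6.4] z [ 0.001  0.001 -1.   ] y [ 0.966 -0.26   0.   ] F [ 0.1 -0.3 -0.5] op 88.0
   -2 -1 1 0 -0.1 -0.1
```

Good. Close on the pivot block.

```bash
python3 -m creep '[0,0,2,0,0,0, 0,0,0,0,0,0, 0,0,0,0,0,0, 0,0,0,0,0,0, 0,0,0,0,0,0]' 20 35;  python3 -m creep '[0,0,0,0,0,0, 0,0,0,0,0,0, 0,0,0,0,0,0]'; python3 -c "
from h import *
st()"
```

```text
clock: 5.27
tool_pos: [0.4893, 0.2511, 0.0046]
eef_rot: [0.793, 0.609, 0.001, -0.0]
contact_force: [-0.8, 0.6, 0.1]
opening: 0.643
clock: 5.52
tool_pos: [0.4894, 0.251, 0.0047]
eef_rot: [0.794, 0.609, 0.001, -0.0]
contact_force: [-0.1, -0.2, -0.1]
opening: 0.414
t 5.52 pos [489.4 251.    4.7] z [ 0.001  0.001 -1.   ] y [ 0.966 -0.259  0.001] F [-0.1 -0.2 -0.1] op 36.4
```

```bash
python3 -m creep '[0,0,0,0,0,0, 0,0,0,0,0,0, 0,0,0,0,0,0]'; python3 -c "
from h import *
st();shot('scene','s3'); s=cv2.imread('pics/s3.png'); cv2.imwrite('pics/s3c.png',cv2.resize(s[200:330,380:520],None,fx=5,fy=5,interpolation=cv2.INTER_CUBIC))"
```

```text
clock: 5.77
tool_pos: [0.4893, 0.251, 0.0047]
eef_rot: [0.794, 0.609, 0.001, -0.0]
contact_force: [1.0, 0.3, 0.2]
opening: 0.36
t 5.77 pos [489.3 251.    4.7] z [ 0.001  0.002 -1.   ] y [ 0.966 -0.259  0.001] F [1.  0.3 0.2] op 31.8
```

View pics/s3c.png

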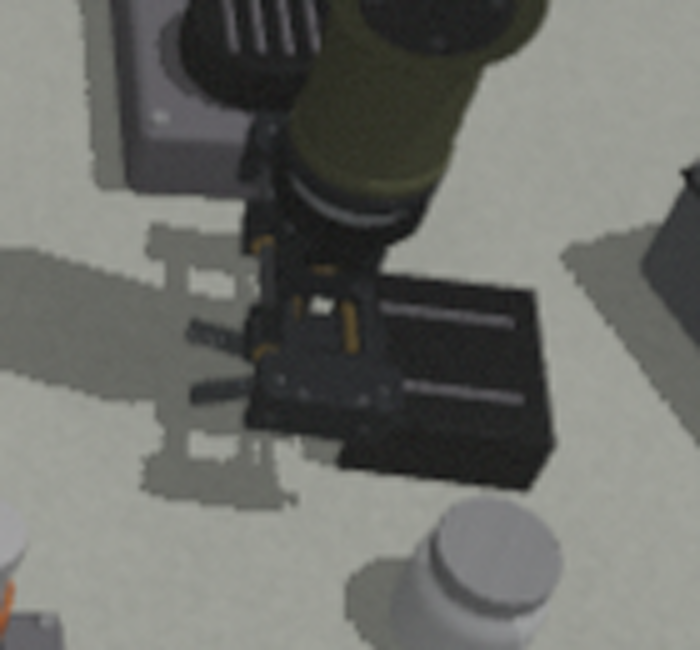

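```bash
python3 -m creep '[-3,0,-5,0,0,0, -12,0,0,0,0,0, -20,0,0,0,0,0, -20,0,0,0,0,0, -20,0,0,0,0,0]'; python3 -c "
from h import *
st();plan([((.4594,.132,.010),-15)],step=20)"
```

```text
clock: 6.23
tool_pos: [0.4692, 0.1796, 0.0099]
eef_rot: [0.792, 0.611, 0.004, -0.002]
contact_force: [-0.3, -1.7, -3.0]
opening: 0.361
t 6.23 pos [469.2 179.6   9.9] z [ 0.003  0.008 -1.   ] y [ 0.967 -0.254  0.001] F [-0.3 -1.7 -3. ] op 31.8
   -16 1 0 0 -0.2 0.1, -16 1 0 0 -0.2 0.1, -16 1 0 0 -0.2 0.1
```

```bash
python3 -m creep '[-18,1,0,0,0,0.1, -18,1,0,0,0,0.1, -18,1,-4,0,0,0.1, -16,0,-25,0,0,0, -5,0,-30,0,0,0]'; python3 -c "
from h import *
s=st();print(np.round(s['q'],2));shot('scene','s4');plan([((.50,-.02,.12),45),((.528,-.206,.09),90)],step=30,turn=6)"
```

```text
clock: 6.65
tool_pos: [0.4437, 0.092, 0.066]
eef_rot: [0.795, 0.607, -0.007, -0.002]
contact_force: [0.2, 1.1, -1.5]
opening: 0.359
t 6.65 pos [443.7  92.   66. ] z [-0.013 -0.006 -1.   ] y [ 0.965 -0.264 -0.011] F [ 0.2  1.1 -1.5] op 31.7
[-0.19  0.81 -0.19  2.19  0.7   0.21 -1.28]
   -8 7 -4 -0 0 -5.5, -9 7 -4 -0 0 -5.5, -10 6 -4 -0 0 -5.5, -10 5 -4 -0 0 -5.5, -11 4 -4 -0 0 -5.5
   -11 3 -4 -0 0 -5.5, -11 2 -4 -0 0 -5.5, -11 1 -4 -0 0 -5.5, -11 0 -4 -0 0 -5.5, -11 -2 -4 -0 0 -5.5
   -11 -3 -4 -0 0 -5.5, -19 -14 4 0 0 -5.6, -17 -16 4 0 0 -5.6, -16 -17 4 0 0 -5.6, -14 -19 4 0 0 -5.6
   -12 -20 4 0 0 -5.6, -10 -21 4 0 0 -5.6, -8 -22 4 0 0 -5.6, -6 -23 4 0 0 -5.6
```

View pics/s4.png

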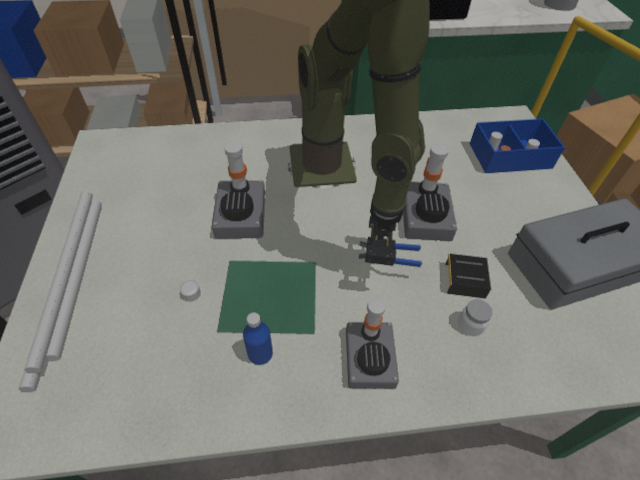

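```bash
python3 -m creep '[-8,7,-5,0,0,-5.5, -9,7,-5,0,0,-5.5, -10,6,-5,0,0,-5.5, -10,5,-5,0,0,-5.5, -11,4,-5,0,0,-5.5]';python3 -m creep '[-11,3,-5,0,0,-5.5, -11,2,-5,0,0,-5.5, -11,1,-5,0,0,-5.5, -11,0,-5,0,0,-5.5, -11,-2,-5,0,0,-5.5]'; python3 -c "
from h import *
s=st();print(np.round(s['q'],2));plan([((.50,-.02,.12),45),((.528,-.206,.09),90)],step=30,turn=6)"
```

```text
clock: 7.12
tool_pos: [0.4688, 0.036, 0.0995]
eef_rot: [0.621, 0.784, -0.005, -0.0]
contact_force: [0.5, 0.9, -3.1]
opening: 0.359
clock: 7.53
tool_pos: [0.4928, -0.0215, 0.1253]
eef_rot: [0.407, 0.914, -0.007, -0.002]
contact_force: [0.4, -0.1, -2.5]
opening: 0.357
t 7.53 pos [492.8 -21.5 125.3] z [-0.01  -0.011 -1.   ] y [ 0.743  0.669 -0.015] F [ 0.4 -0.1 -2.5] op 31.4
[ 0.35  0.79 -0.68  2.03  0.86  0.64 -0.19]
   -4 6 5 -0.9 0.1 -3, -19 -14 4 0 0 -5.6, -17 -16 4 0 0 -5.6, -16 -17 4 0 0 -5.6, -14 -19 4 0 0 -5.6
   -12 -20 4 0 0 -5.6, -10 -21 4 0 0 -5.6, -8 -22 4 0 0 -5.6, -6 -23 4 0 0 -5.6
```

```bash
python3 -m creep '[-17,-12,3,-0.5,0,-5.6, -19,-14,3,-0.4,0,-5.6, -17,-16,3,0,0,-5.6, -16,-17,3,0,0,-5.6, -14,-19,3,0,0,-5.6]';python3 -m creep '[-12,-20,3,0,0,-5.6, -10,-21,3,0,0,-5.6, -8,-22,3,0,0,-5.6]'; python3 -c "
from h import *
s=st();print(np.round(s['q'],2));plan([((.528,-.206,.06),90)],step=30,turn=6)"
```

```text
clock: 7.95
tool_pos: [0.5122, -0.1396, 0.1107]
eef_rot: [0.159, 0.987, 0.0, 0.001]
contact_force: [1.3, 0.9, -2.4]
opening: 0.36
clock: 8.2
tool_pos: [0.5242, -0.2144, 0.0997]
eef_rot: [0.006, 1.0, -0.001, -0.001]
contact_force: [0.4, 0.1, -3.3]
opening: 0.362
t 8.2 pos [ 524.2 -214.4   99.7] z [-0.002 -0.002 -1.   ] y [ 0.011  1.    -0.002] F [ 0.4  0.1 -3.3] op 31.9
[ 0.79  0.97 -0.88  1.83  1.    0.86  0.95]
   -2 4 20 -0.1 -0.1 -0.3, -2 4 20 -0.1 -0.1 -0.3
```

```bash
python3 -m creep '[-1,2,20,-0.1,-0.1,-0.3, -1,2,20,0,0,-0.3, 0,1,20,0,0,0, 0,0,15,0,0,0]'; python3 -c "
from h import *
s=st();plan([((.528,-.206,.0075),90)],step=30,turn=6)"
```

```text
clock: 8.53
tool_pos: [0.5234, -0.2237, 0.021]
eef_rot: [0.005, 1.0, -0.005, 0.0]
contact_force: [-0.9, -1.1, -0.8]
opening: 0.361
t 8.53 pos [ 523.4 -223.7   21. ] z [ 0.001 -0.009 -1.   ] y [ 0.011  1.    -0.009] F [-0.9 -1.1 -0.8] op 31.8
   -4 18 13 -0.5 0.1 -0.6
```

```bash
python3 -m creep '[-3,12,3,-0.5,0.1,-0.6, 0,0,0,0,0,0]'; python3 -c "
from h import *
s=st();shot('scene','s5');plan([((.528,-.206,.0075),90)],step=30,turn=6)
s=cv2.imread('pics/s5.png'); cv2.imwrite('pics/s5c.png',cv2.resize(s[210:350,200:340],None,fx=5,fy=5,interpolation=cv2.INTER_CUBIC))"
```

```text
clock: 8.7
tool_pos: [0.5224, -0.2123, 0.014]
eef_rot: [0.0, 1.0, 0.0, -0.004]
contact_force: [0.9, 0.6, -2.1]
opening: 0.365
t 8.7 pos [ 522.4 -212.3   14. ] z [-0.008  0.    -1.   ] y [0.001 1.    0.   ] F [ 0.9  0.6 -2.1] op 32.1
   -7 8 6 -0.1 -0.6 -0.1
```

View pics/s5c.png

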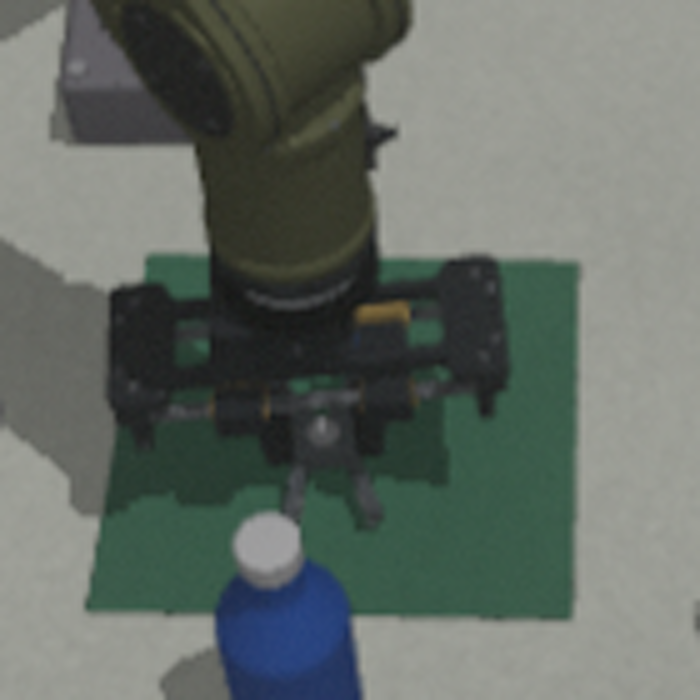

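```bash
python3 -m creep '[-6,4,4,0,-0.5,0, 0,0,0,0,0,0]'; python3 -c "
from h import *
s=st();plan([((.528,-.208,.0075),90)],step=30,turn=6)"
```

```text
clock: 8.92
tool_pos: [0.5284, -0.2101, 0.011]
eef_rot: [0.001, 1.0, -0.001, 0.001]
contact_force: [0.3, 1.2, -2.6]
opening: 0.36
t 8.92 pos [ 528.4 -210.1   11. ] z [ 0.001 -0.003 -1.   ] y [ 0.001  1.    -0.003] F [ 0.3  1.2 -2.6] op 31.7
   0 2 4 -0.2 0.1 -0.1
```

```bash
python3 -m creep '[0,1,2.5,-0.2,0,0, 0,0,1,0,0,0]'; python3 -c "
from h import *
s=st();plan([((.528,-.208,.0075),90)],step=30,turn=6)"
```

```text
clock: 9.08
tool_pos: [0.5296, -0.2089, 0.0089]
eef_rot: [0.0, 1.0, -0.0, 0.002]
contact_force: [-0.2, 0.8, -2.3]
opening: 0.36
t 9.08 pos [ 529.6 -208.9    8.9] z [ 0.004 -0.    -1.   ] y [ 0.001  1.    -0.   ] F [-0.2  0.8 -2.3] op 31.7
   2 1 1 -0 0.2 -0
```

```bash
python3 -m creep '[0,0,2,0,0.2,0, 0,0,1,0,0,0]'; python3 -c "
from h import *
s=st()"
```

```text
clock: 9.25
tool_pos: [0.5299, -0.2089, 0.0077]
eef_rot: [0.0, 1.0, -0.001, 0.0]
contact_force: [-3.6, 0.5, 10.5]
opening: 0.36
t 9.25 pos [ 529.9 -208.9    7.7] z [ 0.001 -0.001 -1.   ] y [ 0.001  1.    -0.001] F [-3.6  0.5 10.5] op 31.7
```

Contact. Open and rise.

```bash
python3 -m creep '[0,0,-0.5,0,0,0, 0,0,0,0,0,0, 0,0,0,0,0,0, 0,0,0,0,0,0, 0,0,0,0,0,0]' 75; python3 -m creep '[0,0,0,0,0,0, 0,0,0,0,0,0]' 88;python3 -c "
from h import *
s=st()"
```

```text
clock: 9.67
tool_pos: [0.5316, -0.2092, 0.01]
eef_rot: [0.0, 1.0, -0.001, 0.002]
contact_force: [-1.1, 0.4, 0.6]
opening: 0.716
clock: 9.83
tool_pos: [0.5317, -0.2093, 0.0099]
eef_rot: [0.001, 1.0, -0.001, 0.002]
contact_force: [0.3, -0.0, -0.6]
opening: 0.864
t 9.83 pos [ 531.7 -209.3    9.9] z [ 0.005 -0.002 -1.   ] y [ 0.001  1.    -0.002] F [ 0.3 -0.  -0.6] op 76.1
```

```bash
python3 -m creep '[0,0,-20,0,0,0, 0,0,-35,0,0,0, 15,0,-35,0,0,0, 15,0,-35,0,0,0, 15,0,-35,0,0,0]';python3 -c "
from h import *
s=st();shot('top','t6');shot('scene','s6')
s=cv2.imread('pics/s6.png'); cv2.imwrite('pics/s6c.png',cv2.resize(s[230:350,200:340],None,fx=5,fy=5,interpolation=cv2.INTER_CUBIC))"
```

```text
clock: 10.25
tool_pos: [0.4832, -0.2074, 0.1676]
eef_rot: [-0.0, 1.0, 0.002, -0.004]
contact_force: [0.9, -1.1, -0.2]
opening: 1.0
t 10.25 pos [ 483.2 -207.4  167.6] z [-0.008  0.003 -1.   ] y [-0.     1.     0.003] F [ 0.9 -1.1 -0.2] op 88.1
```

View pics/s6c.png

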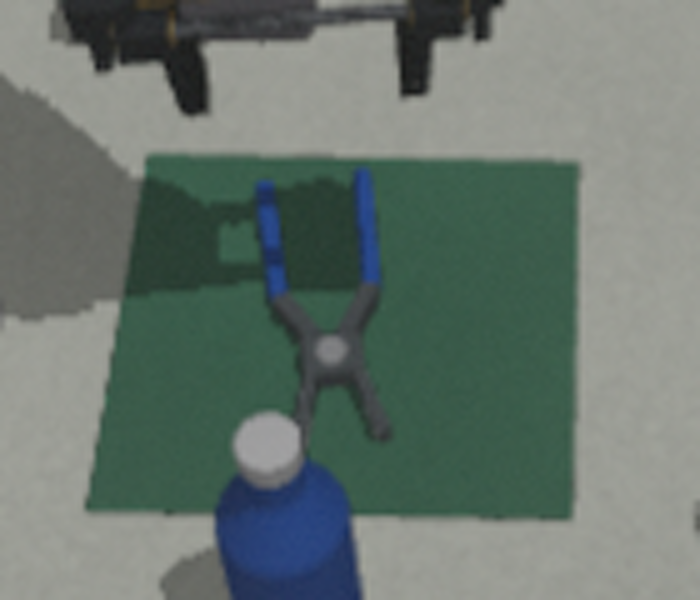

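View pics/t6.png

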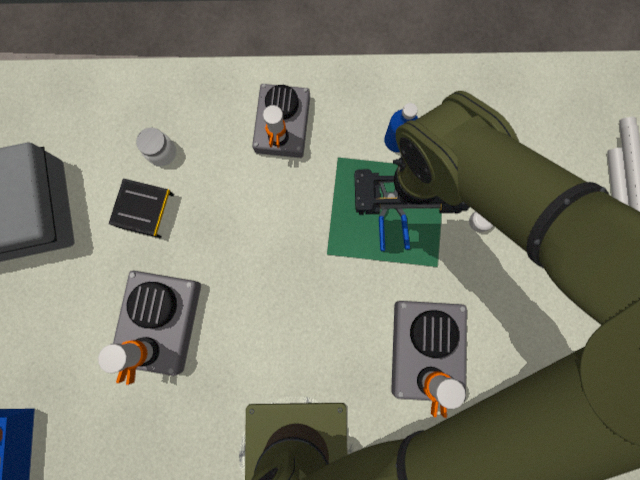

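```bash
python3 - <<'E'
from h import *
c=lambda u,v:(u/5+200,v/5+230)
P=at_z('scene',c(331,349),.022); a=at_z('scene',c(265,187),.020); b=at_z('scene',c(362,173),.020)
m=(a+b)/2; print(P,a,b,m,np.linalg.norm(P-m)); d=(P-m)[:2]; print('dir',np.degrees(np.arctan2(d[1],d[0])), 'w',np.linalg.norm(a-b))
# ears of clip from top 6
im=cv2.imread('pics/t6.png'); cv2.imwrite('pics/t6c.png',cv2.resize(im[95:155,245:305],None,fx=10,fy=10,interpolation=cv2.INTER_CUBIC))
E
```

```text
[ 0.53153476 -0.2074272   0.022     ] [ 0.4246534  -0.23844666  0.02      ] [ 0.4207394  -0.18621248  0.02      ] [ 0.4226964  -0.21232957  0.02      ] 0.10896706882862722
dir 2.579009858461698 w 0.05238061794644988
```

View pics/t6c.png

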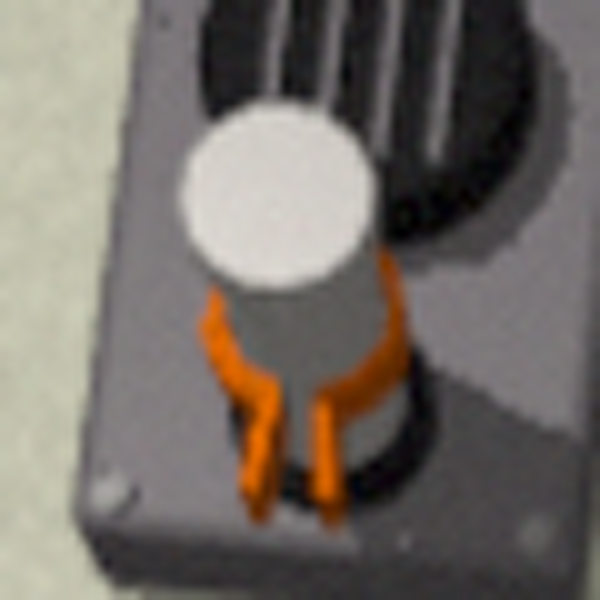

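```bash
python3 - <<'E'
from h import *
c=lambda u,v:(u/10+245,v/10+95)
A=at_z('top',c(279,193),.166); print(A)
for p in [(258,522),(332,522),(295,522)]: print(at_z('top',c(*p),.089))
A=np.array([.6605,.031,0])
for ang in (-6,0,6,10):
    d=np.array([np.cos(np.radians(ang)),np.sin(np.radians(ang)),0]); n=np.array([-d[1],d[0],0])
    for z in (.089,.111): print(ang,z,[((proj('top',A-d*.041+n*s*.0075+[0,0,z])-[245,95])*10).round() for s in(1,-1)],((proj('top',A-d*.02+[0,0,z])-[245,95])*10).round())
print(((proj('top',A+[0,0,.166])-[245,95])*10).round())
E
```

```text
[0.66052776 0.02982682 0.166     ]
[0.62204787 0.04197621 0.089     ]
[0.62181296 0.02681246 0.089     ]
[0.62193041 0.03439416 0.089     ]
-6 0.089 [array([254., 529.]), array([327., 536.])] [301. 435.]
-6 0.111 [array([242., 493.]), array([317., 499.])] [291. 396.]
0 0.089 [array([275., 534.]), array([348., 533.])] [312. 435.]
0 0.111 [array([264., 497.]), array([338., 496.])] [301. 397.]
6 0.089 [array([296., 536.]), array([369., 528.])] [322. 434.]
6 0.111 [array([285., 500.]), array([360., 491.])] [311. 396.]
10 0.089 [array([310., 536.]), array([382., 523.])] [328. 433.]
10 0.111 [array([300., 500.]), array([373., 487.])] [318. 395.]
[273. 193.]
```

```bash
python3 -c "
from h import *
plan([((.4665,-.2095,.05),91)],step=30)"; python3 -m creep '[4,-1,30,0,0,-0.2, 4,0,30,0.1,-0.2,-0.2, 4,0,30,0.1,-0.2,-0.2, 3,0,20,0,0,0]'; python3 -c "
from h import *
st(); plan([((.4665,-.2095,.007),91)],step=30)"
```

```text
4 0 24 -0 -0 -0.2, 4 0 24 -0 -0 -0.2, 4 0 24 -0 -0 -0.2, 4 0 24 -0 -0 -0.2, 4 0 24 -0 -0 -0.2
clock: 10.68
tool_pos: [0.4757, -0.2109, 0.0637]
eef_rot: [-0.004, 1.0, -0.004, 0.011]
contact_force: [-0.0, -1.0, 0.7]
opening: 1.003
t 10.68 pos [ 475.7 -210.9   63.7] z [ 0.022 -0.008 -1.   ] y [-0.008  1.    -0.008] F [-0.  -1.   0.7] op 88.4
   5 1 28 -0.2 0.6 -0.3, 5 1 28 -0.2 0.6 -0.3
```

```bash
python3 -m creep '[5,1,18,-0.3,0.8,-0.3, 4,0,16,-0.1,0.4,-0.3]'; python3 -c "
from h import *
st(); plan([((.4665,-.2095,.007),91)],step=30)"
```

```text
clock: 10.85
tool_pos: [0.4656, -0.21, 0.026]
eef_rot: [-0.01, 1.0, -0.0, -0.001]
contact_force: [0.8, 0.4, -0.5]
opening: 1.001
t 10.85 pos [ 465.6 -210.    26. ] z [-0.002 -0.001 -1.   ] y [-0.02   1.    -0.001] F [ 0.8  0.4 -0.5] op 88.2
   -1 0 19 -0 -0.1 0.2
```

```bash
python3 -m creep '[-1,0,13,0,-0.1,0.2, 0,0,4,0,0,0, 0,0,0,0,0,0]'; python3 -c "
from h import *
st(); shot('scene','s7'); s=cv2.imread('pics/s7.png'); cv2.imwrite('pics/s7c.png',cv2.resize(s[210:350,200:340],None,fx=5,fy=5,interpolation=cv2.INTER_CUBIC))"
```

```text
clock: 11.1
tool_pos: [0.4635, -0.2095, 0.0035]
eef_rot: [-0.009, 1.0, 0.001, -0.004]
contact_force: [-1.4, -0.2, 9.8]
opening: 0.999
t 11.1 pos [ 463.5 -209.5    3.5] z [-0.008  0.001 -1.   ] y [-0.017  1.     0.001] F [-1.4 -0.2  9.8] op 88.0
```

View pics/s7c.png

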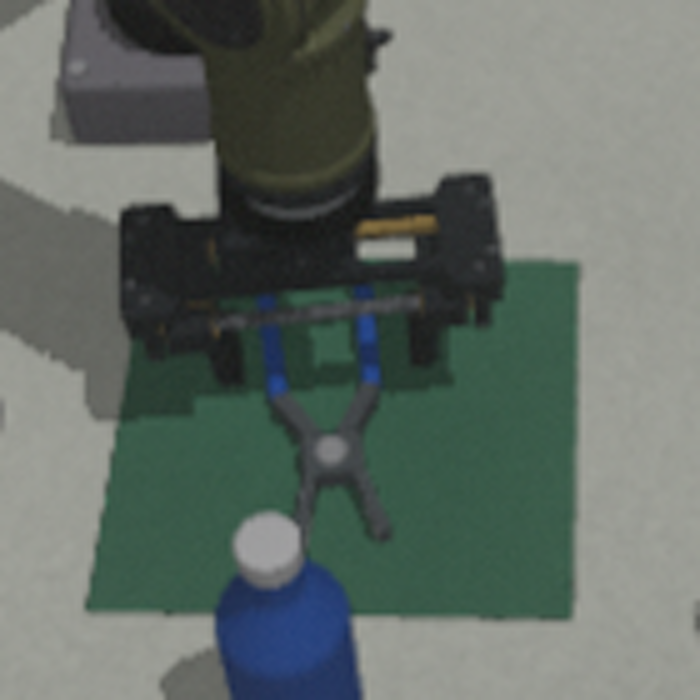

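```bash
python3 -m creep '[-2,0,-3,0,-0.4,0, 0,0,0,0,0,0, 0,0,0,0,0,0, 0,0,0,0,0,0, 0,0,0,0,0,0]' 53 20; python3 -m creep '[0,0,0,0,0,0, 0,0,0,0,0,0, 0,0,0,0,0,0, 0,0,0,0,0,0]'; python3 -c "
from h import *
st(); shot('scene','s8'); s=cv2.imread('pics/s8.png'); cv2.imwrite('pics/s8c.png',cv2.resize(s[210:350,200:340],None,fx=5,fy=5,interpolation=cv2.INTER_CUBIC))"
```

```text
clock: 11.57
tool_pos: [0.4675, -0.2099, 0.0097]
eef_rot: [-0.008, 1.0, -0.0, 0.002]
contact_force: [-0.5, -0.1, -1.5]
opening: 0.646
clock: 11.9
tool_pos: [0.4673, -0.2101, 0.0098]
eef_rot: [-0.008, 1.0, -0.0, 0.002]
contact_force: [0.3, -0.5, -1.7]
opening: 0.602
t 11.9 pos [ 467.3 -210.1    9.8] z [ 0.003 -0.    -1.   ] y [-0.017  1.    -0.   ] F [ 0.3 -0.5 -1.7] op 53.0
```

View pics/s8c.png

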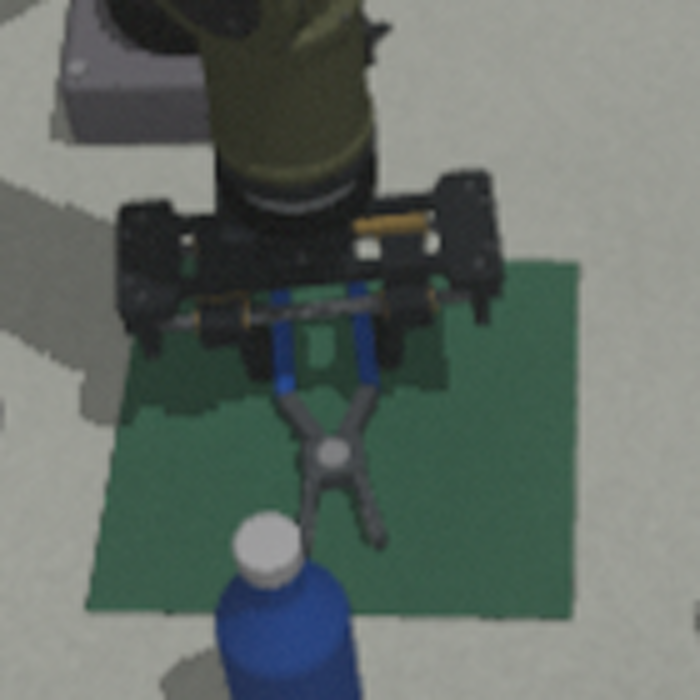

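```bash
python3 -m creep '[0,0,-6,0,0,0, 0,0,-10,0,0,0, 0,0,-15,0,0,0, 0,0,-20,0,0,0, 0,0,-20,0,0,0]'; python3 -c "
from h import *
st(); shot('scene','s9');shot('top','t9'); s=cv2.imread('pics/s9.png'); cv2.imwrite('pics/s9c.png',cv2.resize(s[210:350,200:340],None,fx=5,fy=5,interpolation=cv2.INTER_CUBIC))
s=cv2.imread('pics/t9.png'); cv2.imwrite('pics/t9c.png',cv2.resize(s[140:260,330:450],None,fx=5,fy=5,interpolation=cv2.INTER_CUBIC))"
```

```text
clock: 12.37
tool_pos: [0.4634, -0.2092, 0.0802]
eef_rot: [-0.009, 1.0, 0.001, -0.003]
contact_force: [0.5, -1.1, -3.1]
opening: 0.605
t 12.37 pos [ 463.4 -209.2   80.2] z [-0.007  0.003 -1.   ] y [-0.018  1.     0.003] F [ 0.5 -1.1 -3.1] op 53.3
```

View pics/s9c.png

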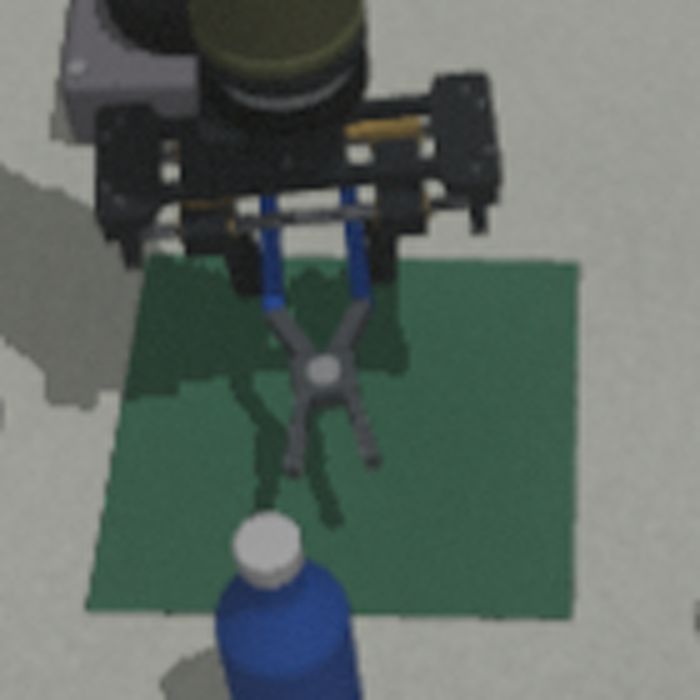

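View pics/t9c.png

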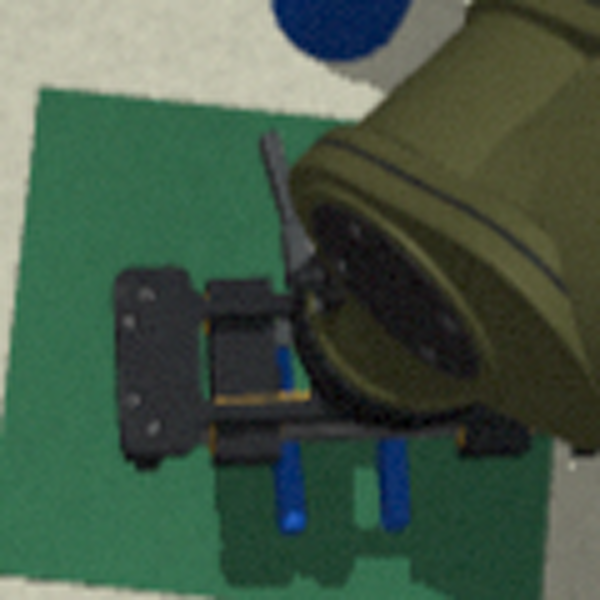

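```bash
python3 - <<'E'
from h import *
c=lambda u,v:(u/5+200,v/5+210)
P=at_z('scene',c(323,370),.0924);print('pivot',P)
a=at_z('scene',c(293,466),.0894);b=at_z('scene',c(372,458),.0894);m=(a+b)/2
print('tips',a,b,m,np.linalg.norm((m-P)[:2]),np.degrees(np.arctan2((m-P)[1],(m-P)[0])),np.linalg.norm(a-b))
st()
E
```

```text
pivot [ 0.53096923 -0.2059544   0.0924    ]
tips [ 0.58145916 -0.22218428  0.0894    ] [ 0.58103622 -0.1852454   0.0894    ] [ 0.58124769 -0.20371484  0.0894    ] 0.05032831618583781 2.550439578020254 0.03694130257178344
t 12.47 pos [ 465.6 -209.5   82. ] z [-0.001  0.001 -1.   ] y [-0.017  1.     0.001] F [-0.1  0.4 -2.7] op 52.8
```

```bash
python3 - <<'E'
from h import *
plan([((.465,.047,.099),84)],step=25)
E
```

```text
0 23 -2 0 -0 0.6, 0 23 -2 0 -0 0.6, 0 23 -2 0 -0 0.6, 0 23 -2 0 -0 0.6, 1 23 -2 0 -0 0.6
   1 23 -2 0 -0 0.6, 1 23 -2 0 -0 0.6, 1 23 -2 0 -0 0.6, 2 23 -2 0 -0 0.6, 2 23 -2 0 -0 0.6
   2 23 -2 0 -0 0.6
```

```bash
python3 -m creep '[0,12,-2,0,0,0.6, 0,20,-2,0,0,0.6, 0,23,-2,0,0,0.6, 0,23,-2,0,0,0.6, 1,23,-2,0,0,0.6]';python3 -m creep '[1,23,-2,0,0,0.6, 1,23,-2,0,0,0.6, 1,23,-2,0,0,0.6, 1,23,-1,0,0,0.6, 1,20,-1,0,0,0.6]'; python3 - <<'E'
from h import *
st();plan([((.465,.047,.099),84)],step=25)
E
```

```text
clock: 12.88
tool_pos: [0.4633, -0.1135, 0.0888]
eef_rot: [0.026, 1.0, -0.002, -0.002]
contact_force: [-0.6, 0.5, -2.6]
opening: 0.602
clock: 13.3
tool_pos: [0.4637, 0.0037, 0.0931]
eef_rot: [0.054, 0.999, -0.002, -0.005]
contact_force: [-0.4, 0.0, -2.7]
opening: 0.602
t 13.3 pos [463.7   3.7  93.1] z [-0.01  -0.004 -1.   ] y [ 0.108  0.994 -0.005] F [-0.4  0.  -2.7] op 53.0
   2 22 -3 -0.2 -0.3 -0.1, 2 22 -3 -0.2 -0.3 -0.1
```

```bash
python3 -m creep '[2,20,-3,-0.2,-0.3,-0.1, 2,17,-2,-0.2,-0.3,0, 0,0,0,0,0,0]'; python3 - <<'E'
from h import *
st();shot('top','t10');shot('scene','s10');plan([((.465,.047,.099),84)],step=25)
s=cv2.imread('pics/t10.png'); cv2.imwrite('pics/t10c.png',cv2.resize(s[90:240,220:340],None,fx=5,fy=4,interpolation=cv2.INTER_CUBIC))
s=cv2.imread('pics/s10.png'); cv2.imwrite('pics/s10c.png',cv2.resize(s[200:360,310:440],None,fx=4.5,fy=3.7,interpolation=cv2.INTER_CUBIC))
E
```

```text
clock: 13.55
tool_pos: [0.4631, 0.0486, 0.0967]
eef_rot: [0.05, 0.999, 0.004, 0.0]
contact_force: [1.2, 0.7, -2.1]
opening: 0.596
t 13.55 pos [463.1  48.6  96.7] z [ 0.     0.007 -1.   ] y [0.099 0.995 0.007] F [ 1.2  0.7 -2.1] op 52.5
   -2 3 -3 0.1 -0.1 0.1
```

View pics/t10c.png

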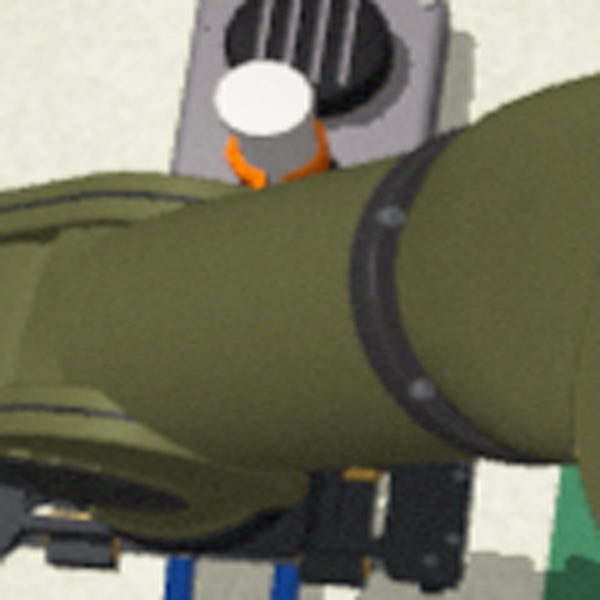

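View pics/s10c.png

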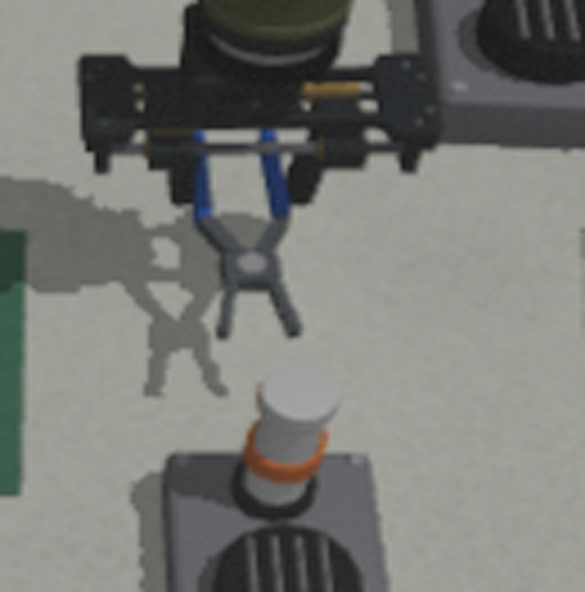

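```bash
python3 - <<'E'
from h import *
c=lambda u,v:(u/4.5+310,v/3.7+200)
P=at_z('scene',c(251,263),.109);print('pivot',P)
a=at_z('scene',c(223,334),.106);b=at_z('scene',c(293,332),.106);m=(a+b)/2
print('tips',a,b,m,np.linalg.norm((m-P)[:2]),np.degrees(np.arctan2((m-P)[1],(m-P)[0])),np.linalg.norm(a-b))
A=at_z('scene',c(300,394),.166);print('axis',A); d=(A-P)[:2];print('to axis',np.degrees(np.arctan2(d[1],d[0])),np.linalg.norm(d))
# clip band in scene: fit centre
print('band front proj', [ (proj('scene',(A[0],A[1],z))-[310,200])*[4.5,3.7] for z in (.1,.045)])
st()
E
```

```text
pivot [0.53046949 0.04055189 0.109     ]
tips [0.58164254 0.01625068 0.106     ] [0.58405252 0.05315111 0.106     ] [0.58284753 0.0347009  0.106     ] 0.0527038207018092 -6.373911284906455 0.036979051558691974
axis [0.66414522 0.03295843 0.166     ]
to axis -3.251193582684203 0.1338912305420936
band front proj [array([283.92675421, 450.39951319]), array([271.76390811, 493.07780032])]
t 13.65 pos [462.7  44.1  96. ] z [-0.002  0.002 -1.   ] y [0.103 0.995 0.002] F [-0.2 -0.2 -3.2] op 53.2
```

```bash
python3 - <<'E'
from h import *
plan([((.4627,.049,.098),85)],step=25)
E
python3 -m creep '[0,5,-2,0,0,-0.9, 0,0,0,0,0,0]'; python3 - <<'E'
from h import *
st();plan([((.4627,.049,.098),85),((.5045,.0453,.098),85)],step=15)
E
```

```text
1 5 -2 0.1 -0.1 -0.9
clock: 13.82
tool_pos: [0.4626, 0.0462, 0.097]
eef_rot: [0.045, 0.999, -0.001, -0.002]
contact_force: [1.0, 1.5, -2.5]
opening: 0.603
t 13.82 pos [462.6  46.2  97. ] z [-0.004 -0.001 -1.   ] y [ 0.089  0.996 -0.001] F [ 1.   1.5 -2.5] op 53.1
   0 3 -1 -0.1 -0.2 -0.1, -14 0 0 0 0 0, -14 0 0 0 0 0, -14 0 0 0 0 0
```

```bash
python3 -m creep '[-8,3,-1,0,-0.2,-0.1, -10,0,0,0,0,0, 0,0,0,0,0,0]'; python3 - <<'E'
from h import *
st();shot('scene','s11');plan([((.5045,.0453,.098),85)],step=15)
s=cv2.imread('pics/s11.png'); cv2.imwrite('pics/s11c.png',cv2.resize(s[230:340,330:410],None,fx=7,fy=5.4,interpolation=cv2.INTER_CUBIC))
E
```

```text
clock: 14.07
tool_pos: [0.4818, 0.0442, 0.0974]
eef_rot: [0.046, 0.999, -0.002, -0.001]
contact_force: [0.2, 0.9, -2.5]
opening: 0.602
t 14.07 pos [481.8  44.2  97.4] z [-0.002 -0.004 -1.   ] y [ 0.091  0.996 -0.005] F [ 0.2  0.9 -2.5] op 53.0
   -12 2 0 -0.1 -0.1 -0.1, -12 2 0 -0.1 -0.1 -0.1
```

View pics/s11c.png

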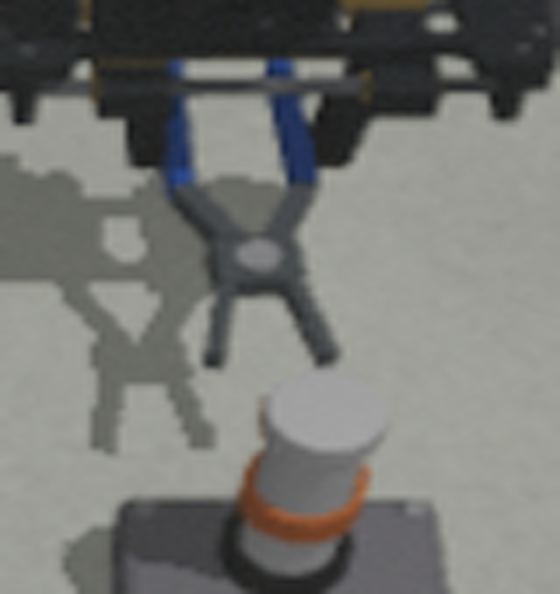

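```bash
python3 -m creep '[0,5,-1,-0.1,-0.1,-0.2, 0,0,0,0,0,0]'; python3 - <<'E'
from h import *
st();shot('scene','s12')
s=cv2.imread('pics/s12.png'); cv2.imwrite('pics/s12c.png',cv2.resize(s[230:340,330:410],None,fx=7,fy=5.4,interpolation=cv2.INTER_CUBIC))
E
```

```text
clock: 14.28
tool_pos: [0.481, 0.0489, 0.0983]
eef_rot: [0.045, 0.999, -0.001, -0.001]
contact_force: [0.1, 0.5, -2.7]
opening: 0.603
t 14.28 pos [481.   48.9  98.3] z [-0.001 -0.002 -1.   ] y [ 0.089  0.996 -0.003] F [ 0.1  0.5 -2.7] op 53.1
```

View pics/s12c.png

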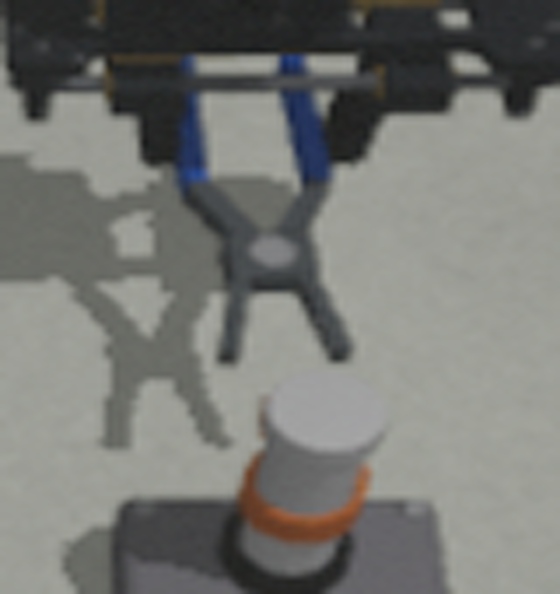

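```bash
python3 - <<'E'
from h import *
c=lambda u,v:(u/7+330,v/5.4+230)
z0=.0983+.0022
P=at_z('scene',c(272,250),z0+.01);print('pivot',P)
a=at_z('scene',c(229,357),z0+.007);b=at_z('scene',c(341,354),z0+.007);m=(a+b)/2
print('tips',a,b,m,np.linalg.norm((m-P)[:2]),np.degrees(np.arctan2((m-P)[1],(m-P)[0])),np.linalg.norm(a-b))
A=at_z('scene',c(327,412),.166);print('axis',A); u=(m-P)[:2];u/=np.linalg.norm(u);d=(A-P)[:2];print('along',d@u,'lateral',u[0]*d[1]-u[1]*d[0])
E=A[:2]-.030*np.array([np.cos(np.radians(-5)),np.sin(np.radians(-5))]);d=E-P[:2];print('ears along',d@u,'lateral',u[0]*d[1]-u[1]*d[0])
E
```

```text
pivot [0.54748517 0.04470973 0.1105    ]
tips [0.59933029 0.02040961 0.1075    ] [0.60181036 0.05793195 0.1075    ] [0.60057033 0.03917078 0.1075    ] 0.05337334001645394 -5.95673816836595 0.03760421640746501
axis [0.66369439 0.0331549  0.166     ]
along 0.11678087964550111 lateral 0.0005674606199422682
ears along 0.08678506201215545 lateral 6.65369660090686e-05
```

```bash
python3 -m creep '[-8,1,0,0,-0.1,0, -10,0,0,0,0,0, 0,0,0,0,0,0]'; python3 - <<'E'
from h import *
st();plan([((.5257,.0445,.0985),85)],step=15)
E
```

```text
clock: 14.58
tool_pos: [0.4988, 0.0472, 0.0981]
eef_rot: [0.044, 0.999, -0.003, -0.001]
contact_force: [-0.2, -0.2, -2.3]
opening: 0.606
t 14.58 pos [498.8  47.2  98.1] z [-0.001 -0.005 -1.   ] y [ 0.087  0.996 -0.005] F [-0.2 -0.2 -2.3] op 53.4
   -13 0 0 -0.2 -0 -0, -13 0 0 -0.2 -0 -0
```

```bash
python3 -m creep '[-9,0,0,-0.2,0,0, -9,0,0,-0.1,0,0, 0,0,0,0,0,0]'; python3 - <<'E'
from h import *
st();shot('scene','s13');plan([((.5257,.0445,.0985),85)],step=15)
s=cv2.imread('pics/s13.png'); cv2.imwrite('pics/s13c.png',cv2.resize(s[230:340,330:410],None,fx=7,fy=5.4,interpolation=cv2.INTER_CUBIC))
E
```

```text
clock: 14.83
tool_pos: [0.5169, 0.0458, 0.098]
eef_rot: [0.043, 0.999, -0.0, -0.001]
contact_force: [0.2, -0.2, -1.8]
opening: 0.606
t 14.83 pos [516.9  45.8  98. ] z [-0.002 -0.    -1.   ] y [ 0.087  0.996 -0.   ] F [ 0.2 -0.2 -1.8] op 53.3
   -10 0 -1 -0 -0.1 0
```

View pics/s13c.png

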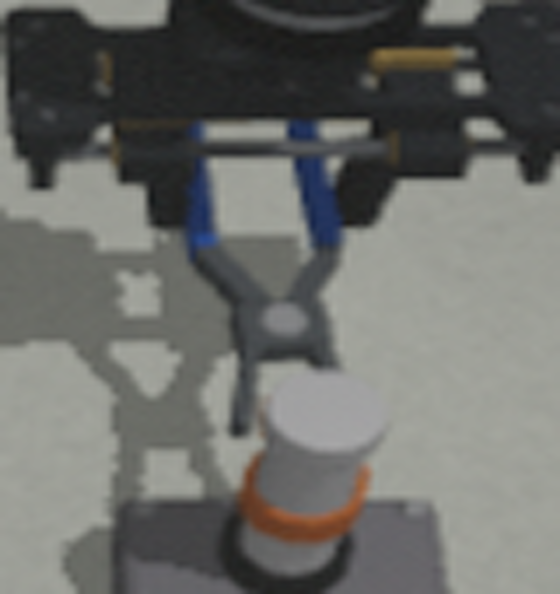

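```bash
python3 -m creep '[-6,0,0,0,-0.1,0, -3,0,-0.5,0,0,0, 0,0,0,0,0,0]'; python3 - <<'E'
from h import *
st();shot('scene','s14');shot('top','t14');plan([((.5257,.0445,.0985),85)],step=15)
s=cv2.imread('pics/s14.png'); cv2.imwrite('pics/s14c.png',cv2.resize(s[230:340,330:410],None,fx=7,fy=5.4,interpolation=cv2.INTER_CUBIC))
c=lambda u,v:(u/7+330,v/5.4+230)
E
```

```text
clock: 15.13
tool_pos: [0.5237, 0.0451, 0.0983]
eef_rot: [0.042, 0.999, -0.001, -0.001]
contact_force: [0.3, 0.6, -2.4]
opening: 0.603
t 15.13 pos [523.7  45.1  98.3] z [-0.003 -0.001 -1.   ] y [ 0.085  0.996 -0.001] F [ 0.3  0.6 -2.4] op 53.1
   -2 0 0 -0.1 -0.2 0.1
```

View pics/s14c.png

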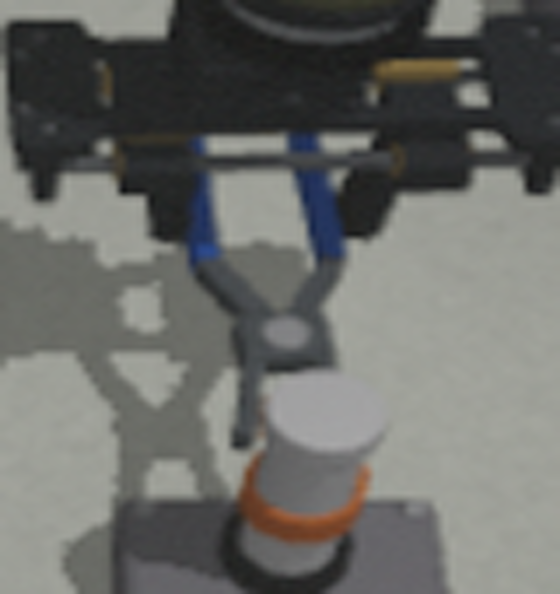

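View pics/t14.png

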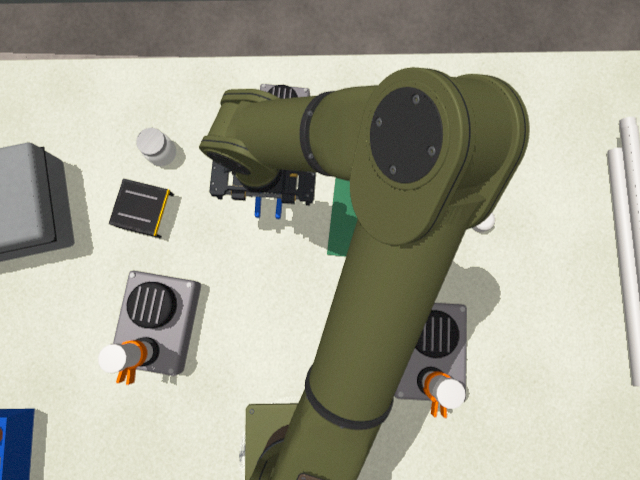

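```bash
python3 -m creep '[-2,0,0,0,-0.2,0, 0,0,0,0,0,0, 0,0,0,0,0,0, 0,0,0,0,0,0, 0,0,0,0,0,0]' 43 35; python3 -m creep '[0,0,0,0,0,0, 0,0,0,0,0,0]'; python3 - <<'E'
from h import *
st();shot('scene','s15')
s=cv2.imread('pics/s15.png'); cv2.imwrite('pics/s15c.png',cv2.resize(s[230:340,330:410],None,fx=7,fy=5.4,interpolation=cv2.INTER_CUBIC))
E
```

```text
clock: 15.65
tool_pos: [0.5236, 0.043, 0.0978]
eef_rot: [0.043, 0.999, -0.003, -0.001]
contact_force: [-0.7, -2.3, -2.0]
opening: 0.487
clock: 15.82
tool_pos: [0.5236, 0.0431, 0.0979]
eef_rot: [0.043, 0.999, -0.003, -0.001]
contact_force: [0.3, -0.7, -1.5]
opening: 0.49
t 15.82 pos [523.6  43.1  97.9] z [-0.002 -0.005 -1.   ] y [ 0.086  0.996 -0.005] F [ 0.3 -0.7 -1.5] op 43.2
```

View pics/s15c.png

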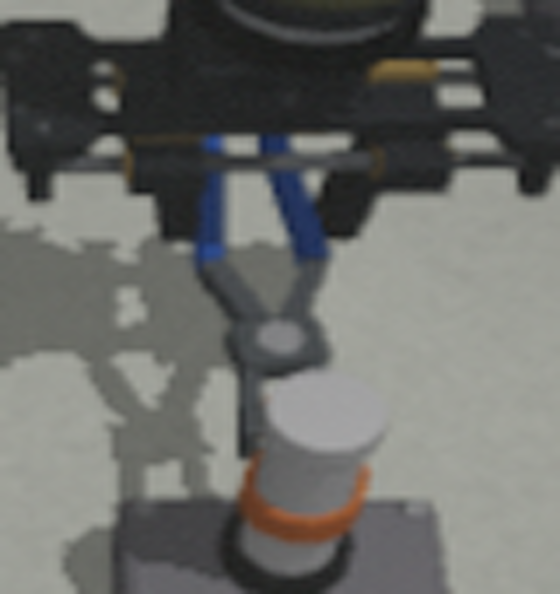

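```bash
python3 - <<'E'
from h import *
c=lambda u,v:(u/7+330,v/5.4+230)
P=at_z('scene',c(281,337),.0979+.0122);A=np.array([.6638,.0332]);print(P)
d=A-P[:2];print(np.linalg.norm(d),np.degrees(np.arctan2(d[1],d[0])))
E
```

```text
[0.59273443 0.03904006 0.1101    ]
0.07130513146433488 -4.697921464520407
```

```bash
python3 -m creep '[0,0.5,0,0,0,0, 0,0,0,0,0,0, 0,0,0,0,0,0, 0,0,0,0,0,0, 0,0,0,0,0,0]' 35 45; python3 -m creep '[0,0,0,0,0,0, 0,0,0,0,0,0, 0,0,0,0,0,0, 0,0,0,0,0,0]' 27; python3 -m creep '[0,0,0,0,0,0, 0,0,0,0,0,0]';  python3 - <<'E'
from h import *
st();shot('scene','s16')
s=cv2.imread('pics/s16.png'); cv2.imwrite('pics/s16c.png',cv2.resize(s[230:340,330:410],None,fx=7,fy=5.4,interpolation=cv2.INTER_CUBIC))
E
```

```text
clock: 16.28
tool_pos: [0.5214, 0.0428, 0.0973]
eef_rot: [0.043, 0.999, -0.004, -0.003]
contact_force: [-2.1, -1.6, -2.4]
opening: 0.396
clock: 16.62
tool_pos: [0.5202, 0.0423, 0.097]
eef_rot: [0.043, 0.999, -0.004, -0.004]
contact_force: [-2.8, -1.3, -1.8]
opening: 0.312
clock: 16.78
tool_pos: [0.5202, 0.0424, 0.097]
eef_rot: [0.043, 0.999, -0.004, -0.004]
contact_force: [-1.5, -1.0, -1.6]
opening: 0.307
t 16.78 pos [520.2  42.4  97. ] z [-0.009 -0.008 -1.   ] y [ 0.086  0.996 -0.009] F [-1.5 -1.  -1.6] op 27.0
```

View pics/s16c.png

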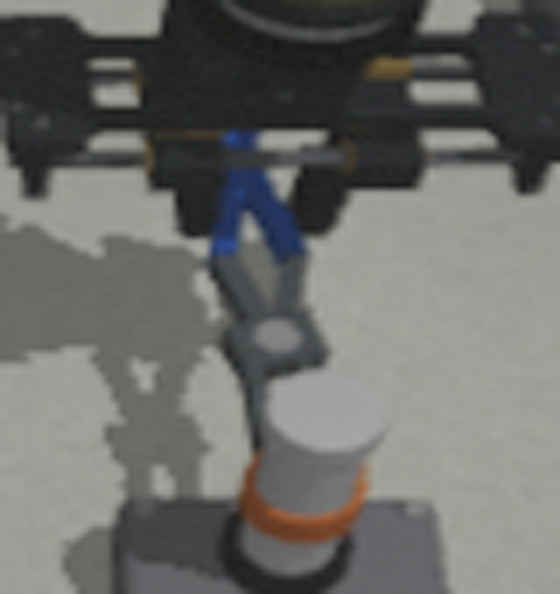

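```bash
python3 -m creep '[0,0,0,0,0,0, 0,0,0,0,0,0, 0,0,0,0,0,0, 0,0,0,0,0,0]' 24 45;  python3 - <<'E'
from h import *
st()
E
```

```text
clock: 17.17
tool_pos: [0.5199, 0.0422, 0.0969]
eef_rot: [0.043, 0.999, -0.004, -0.004]
contact_force: [-1.2, -1.7, -2.0]
opening: 0.279
t 17.17 pos [519.9  42.2  96.9] z [-0.009 -0.009 -1.   ] y [ 0.086  0.996 -0.009] F [-1.2 -1.7 -2. ] op 24.6
```

```bash
python3 -m creep '[0,0,0,0,0,0, 0,0,0,0,0,0, 0,0,0,0,0,0, 0,0,0,0,0,0]' 40 30; python3 -m creep '[0,0,0,0,0,0, 0,0,0,0,0,0, 0,0,0,0,0,0, 0,0,0,0,0,0]' 52 20; python3 - <<'E'
from h import *
st();shot('scene','s17')
s=cv2.imread('pics/s17.png'); cv2.imwrite('pics/s17c.png',cv2.resize(s[230:340,330:410],None,fx=7,fy=5.4,interpolation=cv2.INTER_CUBIC))
E
```

```text
clock: 17.5
tool_pos: [0.5232, 0.0445, 0.0978]
eef_rot: [0.042, 0.999, -0.002, -0.001]
contact_force: [-0.5, 0.5, -2.4]
opening: 0.457
clock: 17.83
tool_pos: [0.5244, 0.0456, 0.0983]
eef_rot: [0.042, 0.999, -0.001, -0.0]
contact_force: [-0.1, -0.3, -1.8]
opening: 0.593
t 17.83 pos [524.4  45.6  98.3] z [-0.    -0.002 -1.   ] y [ 0.084  0.997 -0.002] F [-0.1 -0.3 -1.8] op 52.3
```

View pics/s17c.png

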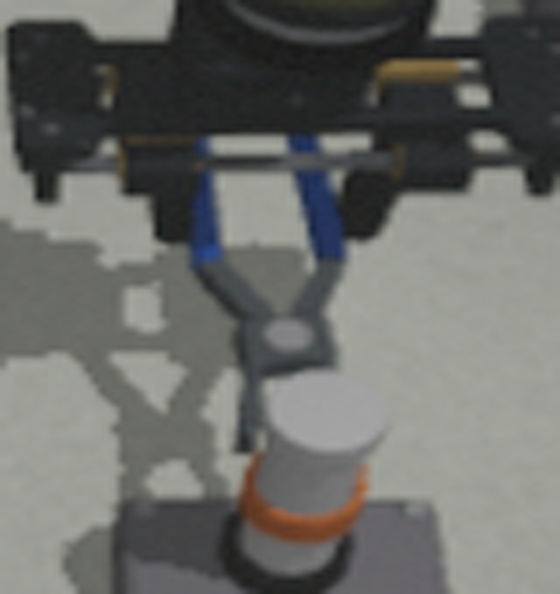

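Now retreat along tool +x and move aside so the top camera can see the clip.

```bash
python3 -m creep '[8,0,0,0,0,0, 12,0,0,0,0,0, 15,0,0,0,0,0, 15,0,0,0,0,0, 8,0,0,0,0,0]'; python3 - <<'E'
from h import *
st();plan([((.465,-.12,.098),88),((.467,-.21,.085),91)],step=25)
E
```

```text
clock: 18.3
tool_pos: [0.4643, 0.0509, 0.0982]
eef_rot: [0.044, 0.999, 0.0, 0.001]
contact_force: [-0.6, 0.5, -2.1]
opening: 0.59
t 18.3 pos [464.3  50.9  98.2] z [ 0.001  0.    -1.   ] y [0.087 0.996 0.   ] F [-0.6  0.5 -2.1] op 51.9
   -2 -24 0 0 0 -0.4, -2 -24 0 0 0 -0.4, -2 -24 0 0 0 -0.4, -2 -24 0 0 0 -0.4, -1 -24 0 0 0 -0.4
   -1 -24 0 0 0 -0.4, -1 -24 0 0 0 -0.4, -1 -22 3 0 0 -0.8, -1 -22 3 0 0 -0.8, -1 -22 3 0 0 -0.8
   0 -23 3 0 0 -0.8
```

```bash
python3 -m creep '[-2,-14,0,0,0,-0.4, -2,-22,0,0,0,-0.4, -2,-24,0,0,0,-0.4, -2,-24,0,0,0,-0.4, -1,-24,0,0,0,-0.4]';python3 -m creep '[-1,-24,0,0,0,-0.4, -1,-24,0,0,0,-0.4, -1,-22,3,0,0,-0.8, -1,-22,3,0,0,-0.8]'; python3 - <<'E'
from h import *
st();shot('top','t18');shot('scene','s18');plan([((.467,-.21,.04),91)],step=25)
s=cv2.imread('pics/t18.png'); cv2.imwrite('pics/t18c.png',cv2.resize(s[95:155,245:305],None,fx=10,fy=10,interpolation=cv2.INTER_CUBIC))
E
```

```text
clock: 18.72
tool_pos: [0.4613, -0.0518, 0.0996]
eef_rot: [0.016, 1.0, 0.004, 0.0]
contact_force: [1.2, 0.1, -2.8]
opening: 0.588
clock: 19.05
tool_pos: [0.4607, -0.1477, 0.0937]
eef_rot: [-0.007, 1.0, 0.004, -0.0]
contact_force: [0.8, 0.7, -1.9]
opening: 0.587
t 19.05 pos [ 460.7 -147.7   93.7] z [-0.     0.007 -1.   ] y [-0.014  1.     0.007] F [ 0.8  0.7 -1.9] op 51.7
   -2 -15 13 0.1 -0 -0.2, -2 -15 13 0.1 -0 -0.2, -2 -15 13 0.1 -0 -0.2, -2 -15 13 0.1 -0 -0.2
```

View pics/t18c.png

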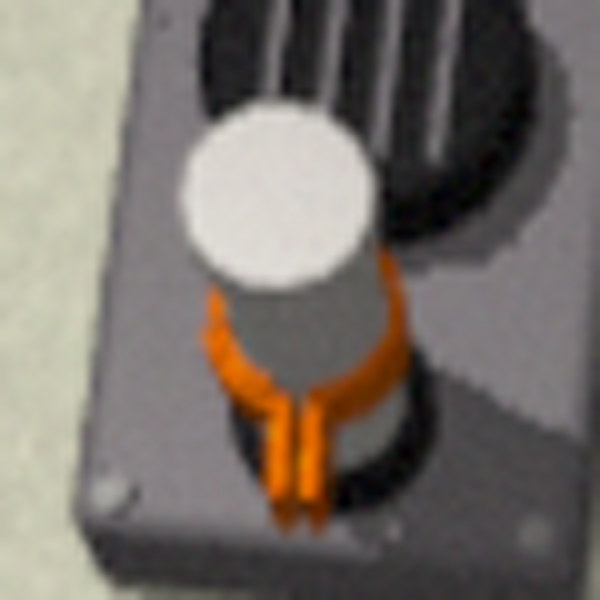

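View pics/s18.png

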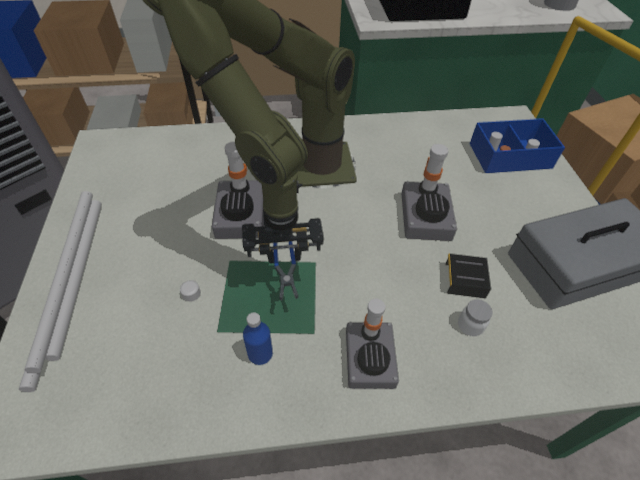

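```bash
python3 -m creep '[-2,-15,12,0.1,0,-0.2, -2,-15,12,0.1,0,-0.2, -2,-15,12,0.1,0,-0.2, -2,-13,12,0.1,0,-0.2, 0,0,0,0,0,0]'; python3 - <<'E'
from h import *
st();plan([((.467,-.21,.0105),91)],step=12)
E
```

```text
clock: 19.57
tool_pos: [0.4682, -0.2111, 0.0419]
eef_rot: [-0.011, 1.0, -0.001, -0.001]
contact_force: [-0.2, -0.7, -2.4]
opening: 0.591
t 19.57 pos [ 468.2 -211.1   41.9] z [-0.002 -0.002 -1.   ] y [-0.022  1.    -0.002] F [-0.2 -0.7 -2.4] op 52.1
   0 0 10 -0 -0 0.1, 0 0 10 -0 -0 0.1, 0 0 10 -0 -0 0.1
```

```bash
python3 -m creep '[0,0,10,0,0,0, 0,0,10,0,0,0, 0,0,6,0,0,0, 0,0,0,0,0,0]'; python3 - <<'E'
from h import *
st();shot('scene','s19');plan([((.467,-.21,.0105),91)],step=12)
s=cv2.imread('pics/s19.png'); cv2.imwrite('pics/s19c.png',cv2.resize(s[210:350,200:340],None,fx=5,fy=5,interpolation=cv2.INTER_CUBIC))
E
```

```text
clock: 19.9
tool_pos: [0.4682, -0.2099, 0.0134]
eef_rot: [-0.01, 1.0, 0.001, -0.001]
contact_force: [-0.4, -0.4, -1.8]
opening: 0.593
t 19.9 pos [ 468.2 -209.9   13.4] z [-0.002  0.001 -1.   ] y [-0.021  1.     0.001] F [-0.4 -0.4 -1.8] op 52.2
   1 0 3 0.1 -0.1 0.2
```

View pics/s19c.png

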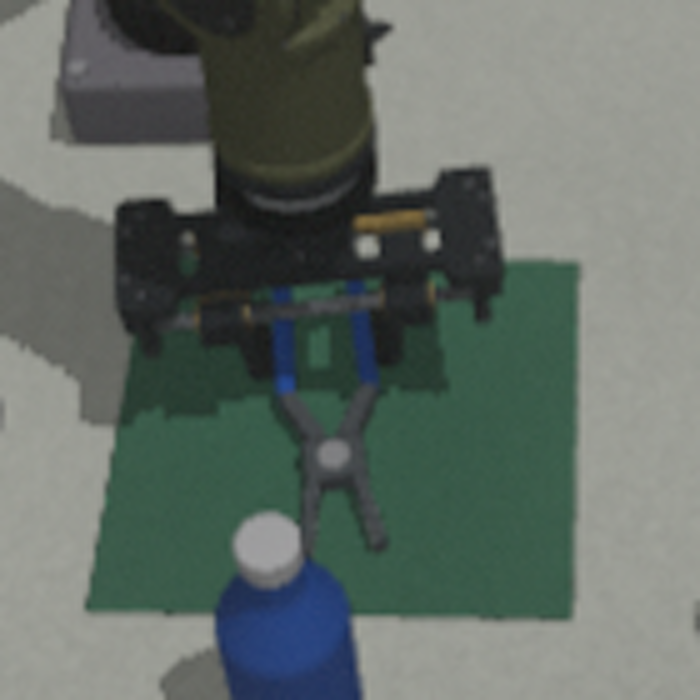

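```bash
python3 -m creep '[0,0,2,0,0,0, 0,0,1.5,0,0,0]'; python3 -c "
from h import *
st()"
```

```text
clock: 20.12
tool_pos: [0.4691, -0.2089, 0.0112]
eef_rot: [-0.011, 1.0, 0.001, -0.0]
contact_force: [-0.6, -0.6, -0.8]
opening: 0.589
t 20.12 pos [ 469.1 -208.9   11.2] z [-0.     0.001 -1.   ] y [-0.022  1.     0.002] F [-0.6 -0.6 -0.8] op 51.9
```

```bash
python3 -m creep '[0,-0.5,1.5,0,0,0, 0,0,1,0,0,0]'; python3 -c "
from h import *
st()"
```

```text
clock: 20.28
tool_pos: [0.4694, -0.209, 0.0095]
eef_rot: [-0.012, 1.0, 0.001, 0.0]
contact_force: [-2.0, -0.2, 7.8]
opening: 0.588
t 20.28 pos [ 469.4 -209.     9.5] z [ 0.     0.001 -1.   ] y [-0.023  1.     0.001] F [-2.  -0.2  7.8] op 51.8
```

Seated on the mat; open and rise.

```bash
python3 -m creep '[0,0,-0.5,0,0,0, 0,0,0,0,0,0, 0,0,0,0,0,0, 0,0,0,0,0,0, 0,0,0,0,0,0]' 88; python3 -m creep '[0,0,0,0,0,0, 0,0,0,0,0,0, 0,0,0,0,0,0, 0,0,0,0,0,0]'; python3 -c "
from h import *
st()"
```

```text
clock: 20.7
tool_pos: [0.4715, -0.2088, 0.0115]
eef_rot: [-0.012, 1.0, 0.001, 0.002]
contact_force: [0.3, 0.5, 0.6]
opening: 0.946
clock: 21.03
tool_pos: [0.4717, -0.2088, 0.0116]
eef_rot: [-0.012, 1.0, 0.001, 0.003]
contact_force: [-0.1, 0.8, -0.2]
opening: 0.997
t 21.03 pos [ 471.7 -208.8   11.6] z [ 0.005  0.001 -1.   ] y [-0.024  1.     0.001] F [-0.1  0.8 -0.2] op 87.9
```

```bash
python3 -m creep '[0,0,-15,0,0,0, 0,0,-30,0,0,0, 0,0,-40,0,0,0, 0,0,-40,0,0,0, 10,20,-40,0,0,0]'; python3 -m creep '[10,35,-15,0,0,0, 10,35,0,0,0,0, 10,35,0,0,0,0, 0,35,0,0,0,0, 0,0,0,0,0,0]'; python3 -c "
from h import *
st();shot('scene','s20');shot('top','t20')"
```

```text
clock: 21.45
tool_pos: [0.458, -0.1932, 0.1701]
eef_rot: [-0.01, 1.0, 0.003, -0.005]
contact_force: [0.6, -1.2, 0.4]
opening: 0.999
clock: 21.87
tool_pos: [0.4283, -0.0475, 0.1951]
eef_rot: [-0.008, 1.0, 0.002, 0.004]
contact_force: [0.1, 0.3, -0.2]
opening: 0.999
t 21.87 pos [428.3 -47.5 195.1] z [ 0.008  0.004 -1.   ] y [-0.015  1.     0.004] F [ 0.1  0.3 -0.2] op 88.0
```

View pics/s20.png

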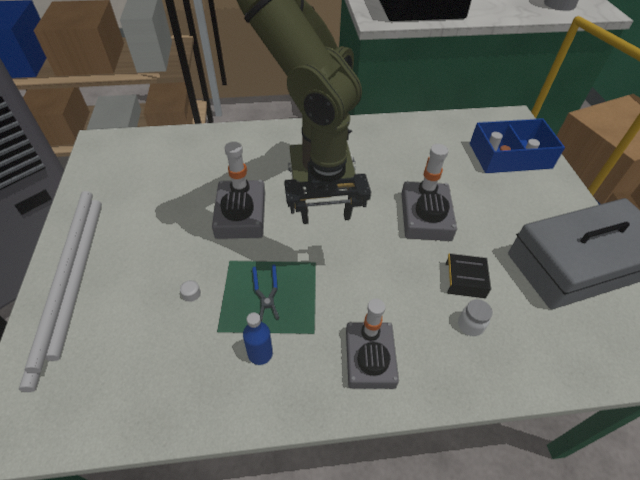

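View pics/t20.png

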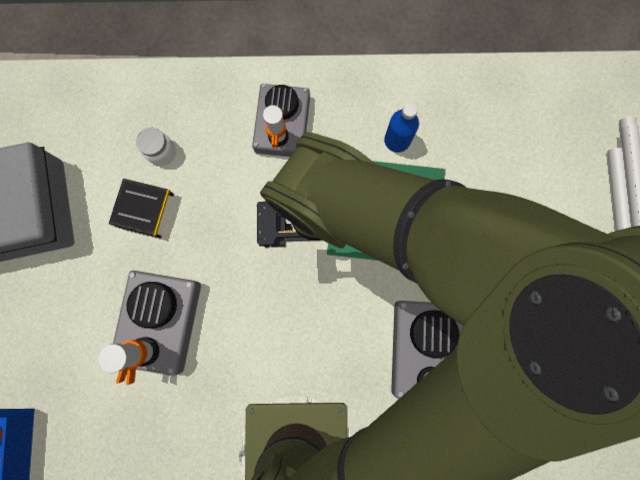

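```bash
python3 -c "
from h import *
print(finish_job())"
```

```text
the job is handed in; nothing more can be done
None
```

The job is done and handed in at about 22 s of the 67 s allowed. The clip is shut and the pliers lie flat on the mat, released.

- **First move:** I drew the pliers out of the sleeve by the pivot block, laid them on the mat and let go, then took them again by both handles.
- **Closing the clip:** I put the jaws astride the ears on the smallest pump (measured about 147 × 107 mm) and squeezed to 24.6 mm opening, past the 29 mm click point. The first top picture after I backed off shows the ears parallel and about 12 mm over their outsides, against 11 mm given for shut. The last top picture still shows the clip, though I only viewed that one at normal size.
- **Laying down:** I set the pliers on the mat until the wrist force read about 8 N, opened fully and moved clear. The last scene picture shows them whole within the mat.
- **Bystanders:** The bottle, jar and pipe cap are where they were in the first pictures.
- **Small disagreements:** The two cameras differed by 3 to 4 mm on the pivot and the pipe axis. I lined up the jaws by relative measurement in the scene camera. I did not measure the clip's joint angle directly.
- **Slip in handling:** Over the sleeve I typed one move in the wrong direction, about 18 mm above its roof. Nothing was touched and I corrected it.

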